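# Feed resin mounts under the marking guard with a push stick and shuttle the carrier on

## Robot

A 7-joint arm with a two-finger parallel gripper is mounted at the origin on a cart in front of the work surface, level with it; the furniture and walls round the work are solid. World frame = base frame: x ahead of the robot, y to its left, z up, the work surface at z = 0. Lengths are in m, angles in rad, forces in N, time in s.
With the tool pointing down it reaches from about 0.35 to 0.9 m from the base axis. Payload 8.1 kg.
Tool frame: the origin (TCP) lies on the front face of the gripper's body, between the roots of the fingers; the fingertips stand tips_ahead ahead of it and the grasp point (between the pads) lies 54 mm ahead of it (tips_ahead is the distance from the TCP to the fingertips, in m); z points along the fingers, x is the direction in which the jaws open and shut, and the axes are right-handed (so a half turn about z gives the same grasp; the last joint's range is limited). The gripper opens to 85 mm and grips with 20 to 120 N. Pads are 22 mm wide; open, the fingers measure 114 mm over their backs; the gripper's body (76 mm by 85 mm) begins 54 mm behind the grasp point. The pads swing forward as they close: fully open they stand 13 mm farther back than shut.
Start: joints at [1.104, 0.434, 0.025, 1.573, -0.012, 1.134, -0.075], TCP at [0.222, -0.584, 0.304] pointing down, gripper open.
Joint ranges: [-2.62, 2.62], [-0.44, 2.09], [-1.27, 1.32], [0.08, 2.57], [-1.32, 4.46], [0.12, 2], [-2.74, 2.74]. Speed limits (rad/s): [2.22, 2.22, 3.01, 3.01, 3.14, 3.14, 3.14].

## Interface

Orientations are given as [roll, pitch, yaw] about the fixed x, y, z axes, in that order (R = Rz(yaw) Ry(pitch) Rx(roll)).
In Python, from plant import get_obs, read_camera, sign_off, tips_ahead gives the robot as it stands.
- The arm moves only by the tool drive_tool, never from a script. Its argument "increments" is text: rows parted by semicolons, each of 4 numbers parted by spaces: the shift along the tool's x, y, z in m, then the turn about the tool's z in degrees. A call has 1 to 12 rows; each row is the pose to reach, as a shift and turn from the pose measured when the call began, along the tool's axes at that moment; what a row does not reach only later rows make up. A row lasts 1/10 s, in which the tool goes at most 50 mm and 8.59 degrees, less where a joint would pass 70% of its speed; a pose out of reach is approached as far as the arm can. A call with a gripper value outside its range is refused whole. "claw" is the finger opening in m, from 0 to 0.0854, set as the call begins (left out, the last holds). The fingers move at their own pace and stop on an object; "force" is the grip in N (left out, the last holds). Time passes only in rows, so rows that repeat a pose let the fingers close. It gives the time, the measured TCP pose, the force and the opening at its end, in the units of the state.
- get_obs(): the state, without advancing time (a new reading comes with each control period).
- read_camera(name): name is "scene" or "top" or "wrist"; returns a dict with "color" (384x512x3 uint8, red, green, blue), "z_map" (384x512 float32, m along the optical axis (not along the pixel's ray), 0 where there is no reading), "fx", "fy", "cx", "cy" (pixels), "k1" (the pictures are not rectified: a ray, as slopes to the right and down, at radius r is drawn at 1 + k1 r^2 times it, then the intrinsics apply), "rvec" (rotation vector, rad) and "tvec" (3), from world to camera coordinates, as OpenCV has them; the wrist camera has in their place "T_tool_cam" (4x4, takes a point from camera to tool coordinates, whose origin is the TCP and whose axes are the tool frame's). Camera axes: x right, y down, z forward; pixel columns grow to the right and rows downward; lengths in m; the calibration is good to about 2 mm. A picture is of the moment at which its call begins: read the wrist's pose just before it.
- sign_off(): hands the job in, once; it reports no verdict.
The state is a dict: "t": time; "joint_pos": joint angles; "joint_vel": joint speeds; "tau": joint torques, N m; "position": TCP position; "ee_rot": TCP orientation; "wrist_force": force on the tool from outside, world axes, zero at the start; "moment": the same for the moment, N m; "finger_gap": finger opening in m.
Only numpy, scipy, OpenCV 4.12 (cv2) and the standard library are available. Lean on these libraries where they do the work, as an engineer would, in place of code of your own. Each camera call takes 0.05 s, during which the arm holds its last target. There are 200 camera calls.

## Task

Push the carrier back under the guard of the small marking feeder until it is at its loading stop, lay every resin mount in the feed lane, and feed them with the push stick through the low mouth and fully onto the carrier. Then push the carrier along its rail to the far station until it snaps into the detent, with all the mounts lying flat in its pocket, and put the push stick back on its rubber pad, leaving the other things on the desk alone.

Things in the scene. Friction and masses are not known exactly. Their poses are not given: they have to be found in the camera images.
- feeder: feeder fixed to the desk. y axis = feed direction (about world +y), x across and away from the robot, z up; origin on the desk under the middle of the guard's mouth. Bed top 12 mm over the desk, 64 mm wide, y = -110..68. Rail base beyond it 3 mm thick, x = -46..146, y = 72..262; an end stop bar 17 mm high at its far edge, a plunger bracket 19 mm high by y = 256
- infeed (a point): middle of the open infeed lane, on the bed, 12 mm over the desk, 55 mm before the guard's mouth; axes as the feeder's. Lane 110 mm long (y = -55..55 here), between two guide rails 38 mm apart, each 6 mm thick and 4 mm high above the bed
- mouth (a point): middle of the guard's mouth, on the bed, where the tunnel begins; axes as the feeder's. Tunnel 68 mm long (y = 0..68 here), 38 mm wide between cheeks, 26 mm high. A clear roof, top 42 mm over the desk, covers the tunnel and the loading station to y = 192 (x = -38..50); a stiffener and a housing on it (y = 1..62) stand up to 70 mm over the desk
- carrier (a joint): carrier position along its rail, m: 0 = at the loading stop under the guard, in line with the tunnel; grows along feeder +x, 0.100 = end stop at the far station, clear of the guard. About 2 N moves it and it stays where left; a spring plunger resists with about 5 N between 0.088 and 0.094, then holds it against the end stop
- carrier_pocket (a point): middle of the carrier's pocket, on its floor (11 mm over the desk, 1 mm below the bed); axes as the feeder's. Pocket 42 mm wide (x), sides 8 mm high, open towards the tunnel; floor from y = -55 to +54 mm where a far wall stands. Room for three mounts in a row
- carrier_post (a point): upright black post on the carrier, outside the guard, by which it is moved: 20 x 20 mm, from 11 to 53 mm over the desk; this point is on its axis, 40 mm over the desk. It stands 14 mm beyond the end of the guard roof
- stick_grip (a point): push stick, wooden: 24 x 24 x 70 mm handle with a 12 x 12 x 205 mm shaft on the same axis, 90 g, all four sides alike. This point is on the axis in the handle, 25 mm behind the shaft's root; x axis points to the tip, z is square to one side. Balance point about 17 mm ahead of this point
- stick_tip (a point): the centre of the flat end of the push stick's shaft, 230 mm ahead of stick_grip; same axes
- stick_pad: flat black rubber pad, fixed, 300 (x) x 80 (y) x 3 mm, on which the push stick is kept; origin at the centre of its underside
- mount_a_mid (a point): resin specimen mount: a plain disc 30 mm across, 14 mm thick, lying flat; this point is its centre, half-way up, z axis = disc axis. Two or three of the four mounts are present in a run (absent ones read None)
- mount_b_mid (a point): resin specimen mount: a plain disc 30 mm across, 14 mm thick, lying flat; this point is its centre, half-way up, z axis = disc axis. Two or three of the four mounts are present in a run (absent ones read None)
- mount_c_mid (a point): resin specimen mount: a plain disc 30 mm across, 14 mm thick, lying flat; this point is its centre, half-way up, z axis = disc axis. Two or three of the four mounts are present in a run (absent ones read None)
- mount_d_mid (a point): resin specimen mount: a plain disc 30 mm across, 16 mm thick, lying flat; this point is its centre, half-way up, z axis = disc axis. Two or three of the four mounts are present in a run (absent ones read None)
- eyepiece: bystander: black microscope eyepiece, 35 mm across, 45 mm high, standing; origin under its centre
- tape: bystander: roll of tape lying flat, 55 mm across, 18 mm high; origin under its centre
- can: bystander: small canister standing, 38 mm across, 56 mm high; origin under its centre

How it is judged:
By the outcome, as a careful person would: the job done as asked, in the order asked, and still so for the second after the job is handed in, with the robot touching nothing.
Of mount_a, mount_b, mount_c, mount_d only 2 to 3 are there at a start; the rules pass over those that are not, and their reading is None.
At some moment in a run one of stick, mount_a, mount_b, mount_c, mount_d may be knocked a few centimetres aside while the robot is not near it.
Once in a run the grip may slacken for a moment while it holds something.
It also fails if it takes over 208 s, if anything falls off the work surface, if the arm or the gripper's body presses on something with over 40 N, if the wrist force passes 120 N, or if a joint passes its speed limit or range.

## Working session

There is one attempt and no reset: what is moved stays moved. The work goes in short steps, Python scripts to look and compute and a tool call to move; the robot and the scene stay as the last step left them, time stands still between calls to the robot, and variables do not carry over. Pictures are saved under pics/ and viewed, about 12 in all and at most 16, crops included, and the job is handed in when it is done.

Besides the shell and the picture viewer there is one more tool, called after "Request:" as a command line: name --argument value ..., lists and objects as JSON in quotes. drive_tool: Moves the arm, as the interface text tells. Its arguments: {"type":"object","properties":{"increments":{"type":"string"},"claw":{"type":"number"},"force":{"type":"number"}},"required":["increments"]}

```bash
ls; mkdir -p pics
cat > h.py <<'E'
import numpy as np, cv2
from plant import get_obs, read_camera, sign_off, tips_ahead
from scipy.spatial.transform import Rotation as R
def cam(name):
    o=get_obs(); c=read_camera(name)
    if 'T_tool_cam' in c:
        T=np.eye(4);T[:3,:3]=R.from_euler('xyz',o['ee_rot']).as_matrix();T[:3,3]=o['position']
        c['Twc']=T@np.array(c['T_tool_cam'])
    else:
        M=np.eye(4);M[:3,:3]=cv2.Rodrigues(np.array(c['rvec'],float))[0];M[:3,3]=np.ravel(c['tvec']);c['Twc']=np.linalg.inv(M)
    return c
def rays(c,uv):
    uv=np.atleast_2d(uv).astype(float)
    K=np.array([[c['fx'],0,c['cx']],[0,c['fy'],c['cy']],[0,0,1]])
    p=cv2.undistortPoints(uv[:,None],K,np.array([c['k1'],0,0,0.]))[:,0]
    return np.c_[p,np.ones(len(p))]
def on_plane(c,uv,z):
    d=rays(c,uv)@c['Twc'][:3,:3].T; o=c['Twc'][:3,3]
    return o+d*((z-o[2])/d[:,2])[:,None]
def from_depth(c,uv):
    uv=np.atleast_2d(uv); z=c['z_map'][uv[:,1].astype(int),uv[:,0].astype(int)]
    return (rays(c,uv)*z[:,None])@c['Twc'][:3,:3].T+c['Twc'][:3,3]
def save(c,name,s=1): cv2.imwrite('pics/'+name,cv2.resize(c['color'][...,::-1],None,fx=s,fy=s))
E
python3 - <<'E'
from h import *
o=get_obs();print({k:np.round(v,3) for k,v in o.items()});print(tips_ahead() if callable(tips_ahead) else tips_ahead)
for n in('scene','top'):
    c=cam(n);save(c,n+'0.png',1.5);print(n,c['fx'],c['k1'],c['Twc'].round(3).tolist())
E
```

```text
pics
{'t': np.float64(0.0), 'joint_pos': array([ 1.104,  0.435,  0.025,  1.574, -0.012,  1.134, -0.075]), 'joint_vel': array([ 0.001,  0.001, -0.001,  0.001, -0.   ,  0.   , -0.001]), 'tau': array([-1.0000e-03, -6.7047e+01,  1.0240e+00, -3.1621e+01,  1.5000e-02,
        1.2000e-02, -0.0000e+00]), 'position': array([ 0.222, -0.584,  0.303]), 'ee_rot': array([ 3.141e+00,  2.000e-03, -1.207e+00]), 'wrist_force': array([ 0.513,  0.753, -0.097]), 'moment': array([ 0.001, -0.004, -0.02 ]), 'finger_gap': np.float64(0.086)}
0.0726
scene 430.9446264597325 -0.12732186687774627 [[-0.859, -0.344, 0.378, 0.089], [-0.511, 0.553, -0.658, 0.75], [0.017, -0.759, -0.651, 0.818], [0.0, 0.0, 0.0, 1.0]]
top 353.1386478595495 -0.0005550008112139747 [[0.021, -0.998, 0.052, 0.458], [-1.0, -0.022, -0.015, -0.031], [0.017, -0.051, -0.999, 1.303], [0.0, 0.0, 0.0, 1.0]]
```

View pics/scene0.png

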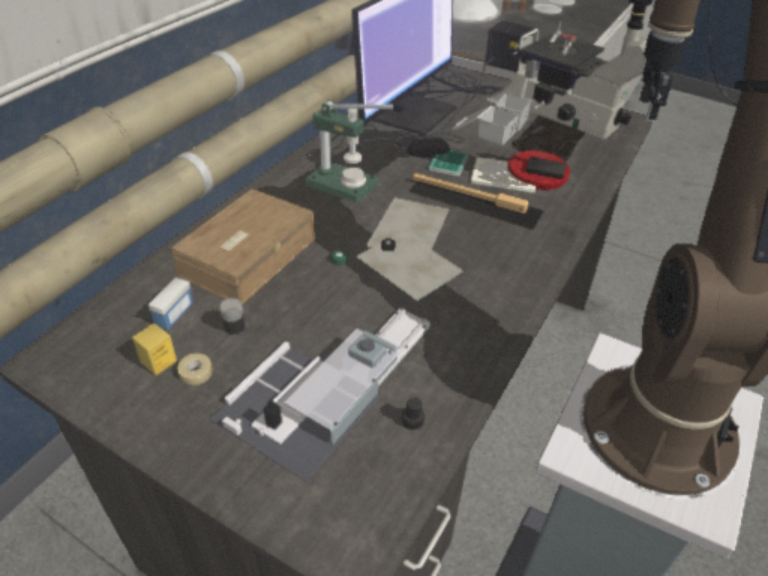

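View pics/top0.png

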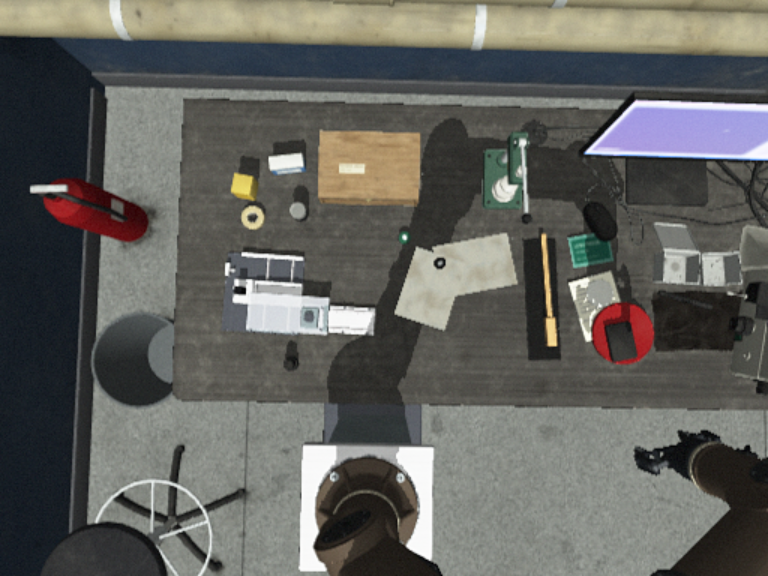

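Top view (1.5x): the feeder spans (225-375, 250-335), the stick is on its pad at (545,300), the mounts are at about (404,237) and (440,263), and the carrier post is at about (238,290). Next I measure these and look for more mounts in the height map.

Run:
```python
from h import *
c=cam('top')
vv,uu=np.mgrid[0:384,0:512]
uv=np.c_[uu.ravel(),vv.ravel()]
P=from_depth(c,uv).reshape(384,512,3)
H=P[...,2].copy();H[c['z_map']==0]=0
m=((H>0.006)&(H<0.08)&(vv<268)&(vv>65)&(uu>120)&(uu<430)).astype(np.uint8)
n,l,st,ce=cv2.connectedComponentsWithStats(m)
for i in range(1,n):
    if st[i,4]>=12:
        k=l==i; print(ce[i].round(1),st[i].tolist(),'H',np.percentile(H[k],[50,90]).round(3),'P',np.median(P[k],0).round(3),'rgb',np.median(c['color'][k],0).astype(int))
a=c['color'][140:240,140:270][...,::-1]
cv2.imwrite('pics/crop1.png',cv2.resize(a,None,fx=6,fy=6,interpolation=cv2.INTER_CUBIC))
h=(np.clip(H[140:240,140:270],0,.08)/.08*255).astype(np.uint8)
s=cam('scene')
b=s['color'][140:320,120:300][...,::-1];
cv2.imwrite('pics/crop2.png',cv2.resize(b,None,fx=3.3,fy=3.3,interpolation=cv2.INTER_CUBIC))
```

```text
[359.6  85.7] [356, 85, 8, 3, 14] H [0.01  0.015] P [ 0.939 -0.412  0.01 ] rgb [51 53 51]
[245.5 111.9] [212, 87, 68, 51, 3242] H [0.071 0.074] P [0.811 0.01  0.071] rgb [179 150 108]
[331.7 121.7] [321, 100, 27, 40, 720] H [0.017 0.038] P [ 0.788 -0.303  0.017] rgb [ 76 107  89]
[419.9 117.6] [385, 100, 45, 37, 427] H [0.01  0.074] P [ 0.827 -0.646  0.01 ] rgb [49 50 48]
[190.8 109.1] [179, 103, 25, 14, 275] H [0.05  0.054] P [0.823 0.207 0.05 ] rgb [238 239 234]
[162.5 124.4] [154, 116, 18, 18, 248] H [0.059 0.063] P [0.763 0.304 0.059] rgb [223 202  97]
[395.8 157.7] [378, 130, 34, 49, 850] H [0.012 0.031] P [ 0.666 -0.548  0.012] rgb [30 57 47]
[198.6 141. ] [193, 135, 12, 13, 114] H [0.053 0.057] P [0.707 0.176 0.053] rgb [154 158 150]
[168.2 145. ] [161, 138, 16, 15, 156] H [0.016 0.019] P [0.697 0.291 0.016] rgb [220 209 159]
[269.3 158.3] [266, 154, 8, 9, 55] H [0.014 0.018] P [ 0.657 -0.079  0.014] rgb [ 48 101  75]
[364.5 198.3] [359, 156, 13, 75, 379] H [0.021 0.027] P [ 0.507 -0.429  0.021] rgb [231 195 130]
[181.8 171.1] [161, 168, 42, 7, 104] H [0.015 0.019] P [0.602 0.239 0.015] rgb [243 244 244]
[292.6 175.4] [289, 172, 8, 8, 54] H [0.013 0.015] P [ 0.597 -0.168  0.013] rgb [49 49 45]
[151.8 179.6] [150, 176, 6, 9, 37] H [0.016 0.02 ] P [0.568 0.347 0.016] rgb [227 230 227]
[406.1 213.3] [379, 181, 51, 63, 1999] H [0.02  0.036] P [ 0.465 -0.581  0.02 ] rgb [156  50  48]
[197.8 207.2] [155, 186, 95, 38, 2311] H [0.038 0.046] P [0.468 0.184 0.038] rgb [216 220 224]
[193.5 242.5] [189, 238, 10, 10, 79] H [0.029 0.044] P [0.346 0.185 0.029] rgb [46 47 44]
```

View pics/crop1.png

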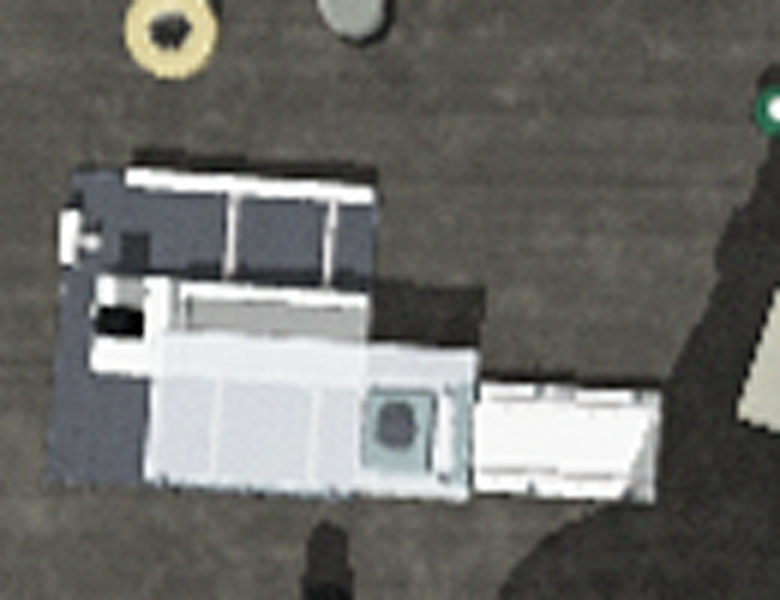

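View pics/crop2.png

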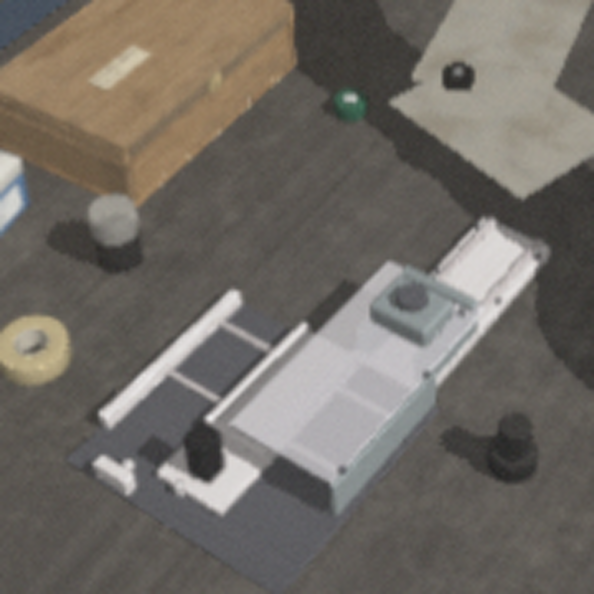

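Two mounts are visible: green at about (0.657,-0.079) and black at about (0.597,-0.168). The post is at crop (119,320), the base corners at crop (75,170), (377,180) and (47,483), and the roof corners are visible too. I'll work out a rough feeder frame.

```bash
cat >> h.py <<'E'
def plan(x,y,z,yaw_deg):
    "row (tool shift, turn) to bring TCP to x,y,z and yaw"
    o=get_obs(); M=R.from_euler('xyz',o['ee_rot']).as_matrix()
    d=M.T@(np.array([x,y,z])-o['position']); cur=np.degrees(o['ee_rot'][2])
    t=-((yaw_deg-cur+180)%360-180)
    return 'row %.4f %.4f %.4f %.2f'%(*d,t)
E
python3 - <<'E'
from h import *
c=cam('top')
f=lambda u,v:(140+(u+.5)/6-.5,140+(v+.5)/6-.5)
base=on_plane(c,[f(75,170),f(377,180),f(47,483)],.003)
roof=on_plane(c,[f(146,481),f(470,498),f(478,350)],.042)
bed=on_plane(c,[f(655,500),f(661,390)],.014)
post=on_plane(c,[f(119,320)],.053)
print('base',base.round(4).tolist(),np.linalg.norm(base[0]-base[1]),np.linalg.norm(base[0]-base[2]))
print('roof',roof.round(4).tolist());print('bed',bed.round(4).tolist());print('post',post.round(4))
for a,b in((base[1],base[0]),(roof[1],roof[0])):print(np.degrees(np.arctan2(*(b-a)[[1,0]])))
w=cam('wrist');print(np.round(w['T_tool_cam'],3).tolist(),w['fx'],w['k1'])
print(plan(.42,.12,.33,-90),plan(.42,-.2,.33,-90))
E
```

```text
base [[0.6126, 0.3506, 0.003], [0.6108, 0.1657, 0.003], [0.4208, 0.3605, 0.003]] 0.1849724823106708 0.19208293794473816
roof [[0.4243, 0.2906, 0.042], [0.4183, 0.0992, 0.042], [0.5061, 0.0969, 0.042]]
bed [[0.4185, -0.0099, 0.014], [0.4853, -0.012, 0.014]]
post [[0.5186 0.3069 0.053 ]]
89.43084212531268
88.20107320642856
[[1.0, 0.001, -0.0, 0.001], [-0.001, 0.962, 0.273, -0.069], [0.001, -0.273, 0.962, -0.071], [0.0, 0.0, 0.0, 1.0]] 317.7615329318402 -0.009937489674019358
row -0.5876 -0.4352 -0.0261 20.84 row -0.2886 -0.3213 -0.0262 20.84
```

```bash
python3 -c "
from h import *
print(plan(.52,.08,.40,-90))"
```

```text
row -0.5147 -0.5144 -0.0961 20.84
```

Request:
drive_tool --increments "-0.257 -0.257 -0.048 0;-0.257 -0.257 -0.048 0;-0.257 -0.257 -0.048 0;-0.257 -0.257 -0.048 0;-0.257 -0.257 -0.048 0;-0.257 -0.257 -0.048 0;-0.257 -0.257 -0.048 0;-0.257 -0.257 -0.048 0"

```text
t: 1.1
position: [0.3732, -0.2476, 0.3528]
ee_rot: [-3.14, 0.0, -1.201]
wrist_force: [0.3, -1.1, -0.4]
finger_gap: 0.0852
```

Request:
drive_tool --increments "-0.257 -0.257 -0.048 20.8;-0.257 -0.257 -0.048 20.8;-0.257 -0.257 -0.048 20.8;-0.257 -0.257 -0.048 20.8;-0.257 -0.257 -0.048 20.8;-0.257 -0.257 -0.048 20.8;-0.257 -0.257 -0.048 20.8;-0.257 -0.257 -0.048 20.8;-0.257 -0.257 -0.048 20.8;-0.257 -0.257 -0.048 20.8;-0.257 -0.257 -0.048 20.8" --claw 0.0

```text
t: 2.2
position: [0.5195, 0.0836, 0.401]
ee_rot: [-3.14, -0.0, -1.565]
wrist_force: [-0.0, 0.1, 0.0]
finger_gap: -0.0001
```

```bash
python3 -c "
from h import *
o=get_obs();print(o['t'],o['position'],o['ee_rot'],tips_ahead,o['wrist_force'],o['finger_gap'])
w=cam('wrist');save(w,'w1.png',1.5);np.save('w1.npy',w,allow_pickle=True)"
```

```text
2.2 [0.51949773 0.08355586 0.40101909] [-3.14048256e+00 -1.16120800e-05 -1.56532015e+00] 0.0726 [-0.03059201  0.12312534  0.01384469] -8.400402221296278e-05
```

View pics/w1.png

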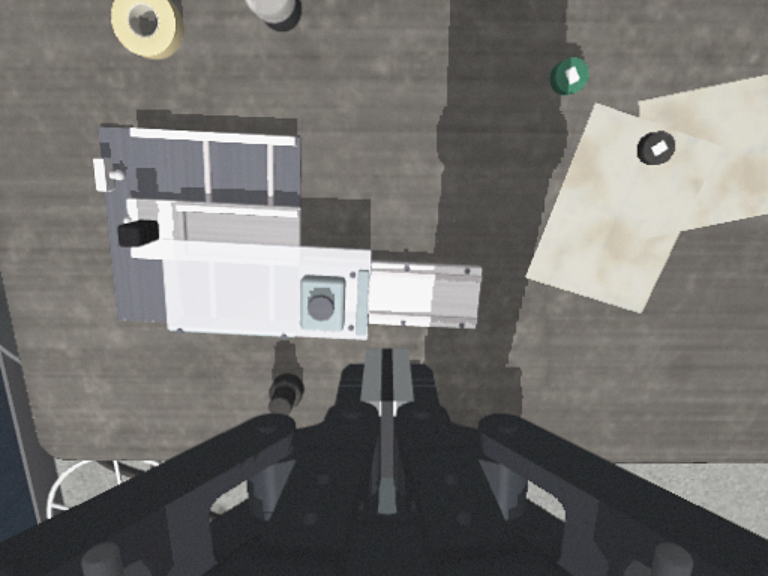

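The wrist view (1.5x) shows everything: base corners (100,123), (299,136), (120,320); bed end (481,267) to (476,328); roof corners (166,331), (370,250), (367,340); mounts (570,76) and (656,148); post top about (128,233).

```bash
cat >> h.py <<'E'
def discs(w,tops=.014,lim=None):
    "mounts: blobs of height 9..20 mm, 25..36 mm across, by depth"
    vv,uu=np.mgrid[0:384,0:512]
    P=from_depth(w,np.c_[uu.ravel(),vv.ravel()]).reshape(384,512,3)
    H=np.where(w['z_map']>0,P[...,2],0)
    m=((H>.008)&(H<.022)).astype(np.uint8)
    m=cv2.morphologyEx(m,cv2.MORPH_OPEN,np.ones((3,3)))
    n,l,st,ce=cv2.connectedComponentsWithStats(m)
    for i in range(1,n):
        if st[i,4]<30: continue
        k=l==i; p=P[k]; e=np.ptp(p,axis=0)
        if max(e[:2])<.042 and min(e[:2])>.02: 
            print('disc px',ce[i].round(1),'centre',((p.max(0)+p.min(0))/2).round(4),'med',np.median(p,0).round(4),'ext',e.round(3),'rgb',np.median(w['color'][k],0).astype(int))
E
python3 - <<'E'
from h import *
w=np.load('w1.npy',allow_pickle=True).item()
f=lambda a:(np.array(a)+.5)/1.5-.5
A=[((100,123),(.146,.262),.003),((299,136),(.146,.072),.003),((120,320),(-.046,.262),.003),((481,267),(.032,-.110),.012),((476,328),(-.032,-.110),.012),((166,331),(-.038,.192),.042)]
W=np.array([on_plane(w,[f(a)],z)[0,:2] for a,_,z in A]);F=np.array([b for _,b,_ in A])
Wc=W-W.mean(0);Fc=F-F.mean(0)
th=np.arctan2((Fc[:,0]*Wc[:,1]-Fc[:,1]*Wc[:,0]).sum(),(Fc*Wc).sum())
Rm=np.array([[np.cos(th),-np.sin(th)],[np.sin(th),np.cos(th)]]);o=W.mean(0)-Rm@F.mean(0)
print('yaw',np.degrees(th),'o',o.round(4));print(((W-o)@Rm-F).round(4).tolist())
np.save('frame.npy',np.r_[o,th])
p=on_plane(w,[f((128,233))],.053)[0,:2];print('post F',((p-o)@Rm).round(4),p)
discs(w)
E
```

```text
yaw -2.754295717254516 o [0.456  0.0997]
[[0.0024, -0.0023], [0.0005, 0.0015], [-0.0007, -0.0023], [0.0002, 0.0014], [0.0001, -0.0004], [-0.0025, 0.0019]]
post F [0.0551 0.2159] [0.52137537 0.31263673]
disc px [380.1  50. ] centre [ 0.6583 -0.0792  0.0137] med [ 0.6581 -0.0784  0.0167] ext [0.029 0.03  0.011] rgb [ 73 130 106]
disc px [438.   98.1] centre [ 0.5979 -0.1669  0.0127] med [ 0.5979 -0.1657  0.0146] ext [0.03  0.029 0.009] rgb [76 74 73]
disc px [ 69.9 115.9] centre [0.5705 0.3439 0.015 ] med [0.5705 0.3459 0.0187] ext [0.03  0.023 0.014] rgb [237 235 236]
disc px [191.3 256.9] centre [0.3514 0.1896 0.0151] med [0.3565 0.1853 0.0191] ext [0.024 0.034 0.014] rgb [51 50 50]
```

```bash
cat >> h.py <<'E'
def fw(x,y):
    a=np.load('frame.npy');c,s=np.cos(a[2]),np.sin(a[2]);return a[0]+c*x-s*y,a[1]+s*x+c*y
def wf(X,Y):
    a=np.load('frame.npy');c,s=np.cos(a[2]),np.sin(a[2]);X,Y=X-a[0],Y-a[1];return c*X+s*Y,-s*X+c*Y
YAW=-92.75
E
python3 -c "
from h import *
print(fw(.1,.213));print(plan(*fw(.1,.213),.2,YAW),plan(*fw(.1,.213),.1,YAW))"
```

```text
(np.float64(0.5661087190875724), np.float64(0.3076051021837672))
row -0.2240 -0.0474 0.2012 3.03 row -0.2240 -0.0473 0.3012 3.03
```

Request:
drive_tool --increments "-0.224 -0.0475 0.2 3.03;-0.224 -0.0475 0.2 3.03;-0.224 -0.0475 0.2 3.03;-0.224 -0.0475 0.2 3.03;-0.224 -0.0475 0.2 3.03;-0.224 -0.0475 0.2 3.03;-0.224 -0.0475 0.2 3.03;-0.224 -0.0475 0.25 3.03;-0.224 -0.0475 0.3 3.03;-0.224 -0.0475 0.3 3.03;-0.224 -0.0475 0.3 3.03;-0.224 -0.0475 0.3 3.03"

```text
t: 3.45
position: [0.5679, 0.3079, 0.1044]
ee_rot: [-3.137, 0.002, -1.62]
wrist_force: [-0.9, 0.3, -0.7]
finger_gap: 0.0003
```

Request:
drive_tool --increments "0 0.01 0 0;0 0.02 0 0;0 0.03 0 0;0 0.04 0 0;0 0.05 0 0;0 0.06 0 0;0 0.067 0 0;0 0.07 0 0;0 0.072 0 0;0 0.072 0 0"

```text
t: 4.45
position: [0.4956, 0.3113, 0.1038]
ee_rot: [-3.137, 0.002, -1.62]
wrist_force: [0.2, 0.6, 0.6]
finger_gap: 0.0003
```

```bash
python3 -c "
from h import *
o=get_obs();print(o['position'],wf(*o['position'][:2]),o['ee_rot'],o['wrist_force'])"
```

```text
[0.49564748 0.31128879 0.10382101] (np.float64(0.029443142743032905), np.float64(0.2132935563075167)) [-3.13742814e+00  1.85064528e-03 -1.61987494e+00] [0.20294757 0.63937361 0.55904739]
```

Request:
drive_tool --increments "0 0.002 0 0;0 0.004 0 0;0 0.006 0 0;0 0.006 0 0"

```text
t: 4.85
position: [0.4892, 0.3114, 0.1037]
ee_rot: [-3.138, 0.001, -1.62]
wrist_force: [-0.4, -0.6, -0.2]
finger_gap: 0.0
```

Request:
drive_tool --increments "0 0.001 0 0;0 0.002 0 0;0 0.003 0 0;0 0.003 0 0"

```text
t: 5.25
position: [0.4869, 0.3116, 0.1037]
ee_rot: [-3.137, 0.002, -1.62]
wrist_force: [4.0, 0.0, -2.0]
finger_gap: 0.0001
```

```bash
python3 -c "
from h import *
o=get_obs();print(o['position'],wf(*o['position'][:2]),o['wrist_force'])
w=cam('wrist');save(w,'w2.png',1.5);discs(w)"
```

```text
[0.48692277 0.31156942 0.10373006] (np.float64(0.020715031411728133), np.float64(0.21315461699644855)) [ 3.98298143  0.04701396 -2.01598593]
disc px [172.7  75.7] centre [0.5707 0.344  0.015 ] med [0.5705 0.3472 0.0194] ext [0.03  0.023 0.014] rgb [161 159 160]
```

View pics/w2.png

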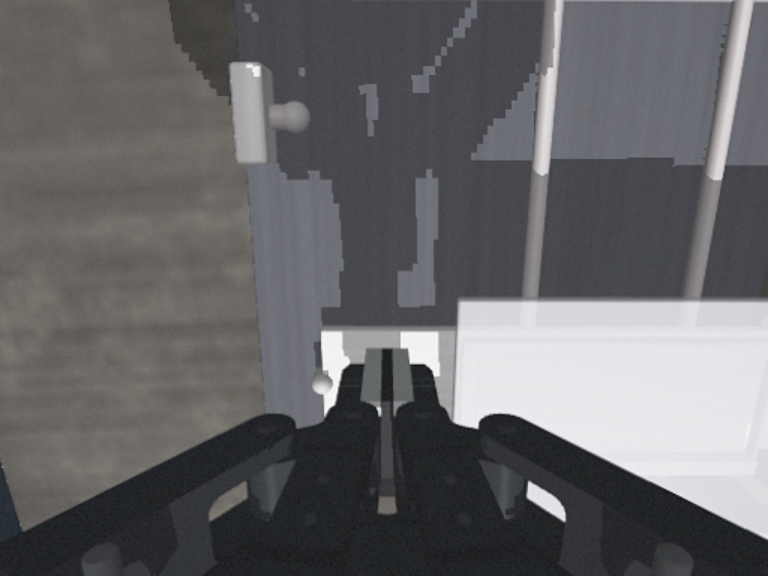

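The carrier has slid under the roof and contact is at 0.0207, where 0.021 was predicted. I'll press slightly more to confirm it's on the stop, then leave.

Request:
drive_tool --increments "0 0.002 0 0;0 0.003 0 0;0 0.003 0 0;0 0.003 0 0"

```text
t: 5.7
position: [0.4866, 0.3115, 0.1039]
ee_rot: [-3.133, 0.003, -1.622]
wrist_force: [12.4, 1.4, -8.5]
finger_gap: -0.0001
```

Request:
drive_tool --increments "0 -0.02 0 0;0 -0.02 0 0;0 -0.02 -0.05 0;0 -0.02 -0.1 0;0 -0.02 -0.15 0;0 -0.02 -0.2 0;0 -0.02 -0.2 0;0 -0.02 -0.2 0" --claw 0.06

```text
t: 6.5
position: [0.5045, 0.3102, 0.3053]
ee_rot: [-3.132, 0.004, -1.621]
wrist_force: [-0.4, 0.4, -0.0]
finger_gap: 0.0599
```

```bash
python3 -c "
from h import *
w=cam('top');discs(w);
print(plan(.658,-.079,.2,YAW),plan(.658,-.079,.0776,YAW))"
```

```text
disc px [420.6 108.7] centre [ 0.8582 -0.6416  0.012 ] med [ 0.8572 -0.6433  0.0103] ext [0.02  0.021 0.007] rgb [54 53 51]
disc px [430.  111.6] centre [ 0.8496 -0.6756  0.0111] med [ 0.8464 -0.6786  0.0098] ext [0.032 0.028 0.006] rgb [51 52 49]
disc px [452.2 127.9] centre [ 0.7877 -0.7601  0.0117] med [ 0.7883 -0.7615  0.0103] ext [0.032 0.041 0.007] rgb [59 59 56]
disc px [468.3 130.6] centre [ 0.782  -0.8205  0.0117] med [ 0.7778 -0.8216  0.0104] ext [0.038 0.025 0.007] rgb [62 62 59]
disc px [269.5 158.4] centre [ 0.6561 -0.0806  0.0146] med [ 0.6579 -0.0806  0.0147] ext [0.026 0.026 0.009] rgb [ 61 117  88]
disc px [223.9 318.4] centre [0.0751 0.0726 0.0135] med [0.0742 0.071  0.0126] ext [0.039 0.041 0.01 ] rgb [72 64 57]
row 0.3806 -0.1726 0.1041 -0.16 row 0.3809 -0.1716 0.2265 -0.16
```

Request:
drive_tool --increments "0.381 -0.172 0.1 0;0.381 -0.172 0.1 0;0.381 -0.172 0.1 0;0.381 -0.172 0.1 0;0.381 -0.172 0.1 0;0.381 -0.172 0.1 0;0.381 -0.172 0.1 0;0.381 -0.172 0.1 0;0.381 -0.172 0.1 0;0.381 -0.172 0.1 0;0.381 -0.172 0.1 0"

```text
t: 7.65
position: [0.6562, -0.0798, 0.2017]
ee_rot: [-3.138, 0.003, -1.623]
wrist_force: [0.2, 1.5, 0.3]
finger_gap: 0.0599
```

```bash
python3 -c "
from h import *
o=get_obs();print(o['position'],o['ee_rot'])
w=cam('wrist');save(w,'w3.png',1.5);discs(w)"
```

```text
[ 0.65617286 -0.07976904  0.20171828] [-3.13804965  0.00317946 -1.62279717]
disc px [257.3 186.5] centre [ 0.6586 -0.0795  0.0137] med [ 0.6592 -0.0795  0.0171] ext [0.029 0.03  0.011] rgb [ 61 102  84]
disc px [361.5 244.2] centre [ 0.5981 -0.1676  0.0128] med [ 0.6022 -0.1697  0.0149] ext [0.029 0.029 0.01 ] rgb [85 83 82]
```

View pics/w3.png

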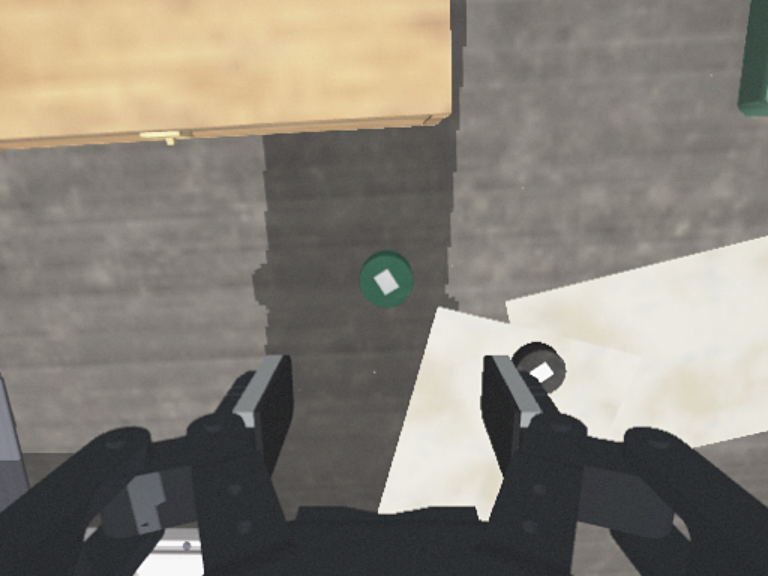

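The green disc is at pixel (386,279) and the black one at (538,368). Both match the earlier positions.

Request:
drive_tool --increments "0 -0.0025 0.05 0;0 -0.0025 0.09 0;0 -0.0025 0.11 0;0 -0.0025 0.125 0;0 -0.0025 0.125 0;0 -0.0025 0.125 0"

```text
t: 8.3
position: [0.66, -0.077, 0.0785]
ee_rot: [-3.136, 0.004, -1.62]
wrist_force: [-0.2, 0.8, 0.5]
finger_gap: 0.06
```

Request:
drive_tool --increments "0 0 0 0;0 0 0 0;0 0 0 0;0 0 0 0;0 0 0 0;0 0 0 0" --claw 0.01 --force 50

```text
t: 8.9
position: [0.6609, -0.0768, 0.0804]
ee_rot: [-3.133, 0.004, -1.62]
wrist_force: [-0.4, -0.8, 7.1]
finger_gap: 0.0268
```

Request:
drive_tool --increments "0 0 -0.04 0;0 0 -0.08 0;0 0 -0.1 0;0 0 -0.1 0"

```text
t: 9.3
position: [0.6621, -0.0772, 0.1851]
ee_rot: [-3.126, 0.004, -1.62]
wrist_force: [0.2, 0.1, -0.7]
finger_gap: 0.0271
```

```bash
python3 -c "
from h import *
w=cam('wrist');save(w,'w4.png',1);
v=np.median(w['z_map'][0:1]);x,y=fw(0,-.042)
print(plan(x,y,.18,YAW),plan(x,y,.091,YAW),get_obs()['position'])"
```

```text
row -0.1247 0.2134 0.0006 -0.07 row -0.1243 0.2146 0.0896 -0.07 [ 0.66099301 -0.07731977  0.1827899 ]
```

View pics/w4.png

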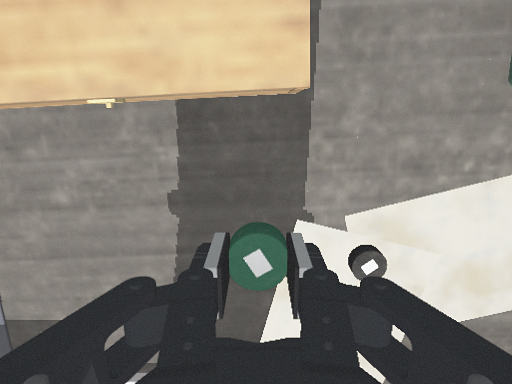

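The disc is held, with its centre near pixel (258,257). I'll measure where it sits relative to the TCP.

```bash
cat >> h.py <<'E'
def held(w,lo,hi,drop=None):
    "centre of a held disc in the tool frame from colour mask (HSV) within the finger region"
    hsv=cv2.cvtColor(w['color'],cv2.COLOR_RGB2HSV)
    m=cv2.inRange(hsv,np.array(lo),np.array(hi)); m[:190]=0;m[330:]=0;m[:,:190]=0;m[:,330:]=0
    m=cv2.morphologyEx(m,cv2.MORPH_OPEN,np.ones((3,3)))
    uv=np.argwhere(m>0)[:,::-1]
    if len(uv)<20: print('none');return
    z=w['z_map'][uv[:,1],uv[:,0]]; pc=rays(w,uv)*z[:,None]
    T=np.array(w['T_tool_cam']); p=pc@T[:3,:3].T+T[:3,3]
    print('n',len(uv),'tool min',np.percentile(p,2,0).round(4),'max',np.percentile(p,98,0).round(4),'med',np.median(p,0).round(4))
    return p
E
python3 -c "
from h import *
w=cam('wrist')
p=held(w,(60,60,20),(90,255,255))
h=p[:,2];print(np.percentile(h,[2,25,50,75,98]))
top=p[h<np.percentile(h,50)+.002];print(top.min(0),top.max(0))
vv,uu=np.mgrid[230:310,190:330]; uv=np.c_[uu.ravel(),vv.ravel()]
"
```

```text
n 2873 tool min [-0.0124 -0.0119  0.0622] max [0.0134 0.0157 0.0768] med [ 0.0007 -0.0023  0.0636]
[0.06224699 0.06314172 0.06359859 0.06430148 0.0768473 ]
[-0.01313105 -0.06926263 -0.07100747] [0.01414922 0.01748085 0.06559511]
```

Request:
drive_tool --increments "-0.121 0.2114 0 0;-0.121 0.2114 0 0;-0.121 0.2114 0 0;-0.121 0.2114 0 0;-0.121 0.2114 0 0;-0.121 0.2114 0 0;-0.121 0.2114 0 0;-0.121 0.2114 0.03 0;-0.121 0.2114 0.06 0;-0.121 0.2114 0.07 0;-0.121 0.2114 0.07 0"

```text
t: 10.5
position: [0.4553, 0.0535, 0.108]
ee_rot: [-3.135, 0.003, -1.621]
wrist_force: [0.3, -0.7, 0.2]
finger_gap: 0.027
```

```bash
python3 -c "
from h import *
o=get_obs();print(o['position'],o['ee_rot'],o['finger_gap']);
w=cam('wrist');p=held(w,(60,60,20),(90,255,255));save(w,'w5.png',1)
print(plan(*fw(.002,-.046),.0925,YAW),wf(*o['position'][:2]))"
```

```text
[0.45530003 0.05345943 0.10800315] [-3.13528154  0.00331475 -1.62078289] 0.026958255584448358
n 2857 tool min [-0.0123 -0.0119  0.0621] max [0.0133 0.0159 0.0763] med [ 0.0007 -0.0023  0.0635]
row 0.0002 0.0002 0.0166 -0.10 (np.float64(0.001531787943544422), np.float64(-0.04617676800422058))
```

View pics/w5.png

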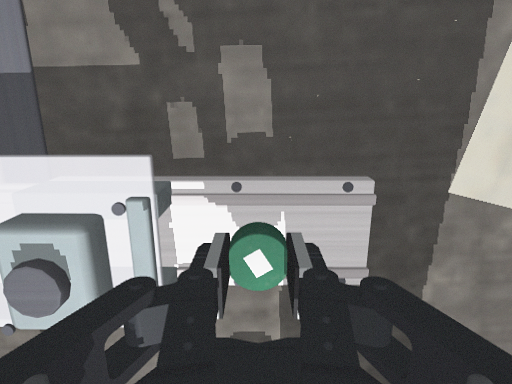

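The disc hangs over the lane, with the lane rails at rows of about 200 and 272. A quick check of the lane centre before lowering.

```bash
python3 -c "
from h import *
w=cam('wrist')
uv=np.array([[340,v] for v in range(176,290,3)]);P=from_depth(w,uv)
for a,p,q in zip(uv,P,w['color'][uv[:,1],uv[:,0]]):print(a[1],np.round(wf(*p[:2]),4),p[2].round(4),q)
"
```

```text
176 [ 0.0316 -0.0935] 0.0009 [85 83 84]
179 [ 0.0314 -0.0919] 0.0076 [136 133 134]
182 [ 0.0307 -0.0909] 0.0121 [181 180 182]
185 [ 0.0291 -0.0909] 0.0125 [184 181 182]
188 [ 0.0277 -0.0907] 0.0137 [183 181 182]
191 [ 0.026  -0.0908] 0.0135 [187 184 185]
194 [ 0.0243 -0.091 ] 0.0133 [142 140 140]
197 [ 0.0239 -0.0899] 0.0178 [154 151 150]
200 [ 0.0215 -0.0906] 0.0156 [163 159 158]
203 [ 0.0202 -0.0904] 0.0169 [161 158 160]
206 [ 0.0171 -0.0917] 0.0123 [164 163 163]
209 [ 0.0155 -0.0917] 0.0127 [188 185 189]
212 [ 0.0138 -0.0918] 0.0131 [184 179 182]
215 [ 0.0121 -0.0919] 0.0132 [187 185 187]
218 [ 0.0099 -0.0923] 0.0121 [185 183 185]
221 [ 0.0088 -0.0919] 0.0137 [189 185 187]
224 [ 0.0067 -0.0923] 0.013 [184 184 184]
227 [ 0.0048 -0.0924] 0.0128 [189 185 187]
230 [ 0.0028 -0.0927] 0.0124 [188 186 187]
233 [ 0.001  -0.0928] 0.0123 [185 182 184]
236 [-0.001 -0.093] 0.012 [186 182 184]
239 [-0.0027 -0.0931] 0.0123 [192 189 190]
242 [-0.0038 -0.0927] 0.0141 [180 178 177]
245 [-0.0057 -0.0929] 0.0139 [184 182 182]
248 [-0.0078 -0.0931] 0.0135 [182 179 181]
251 [-0.0097 -0.0933] 0.0135 [181 180 180]
254 [-0.012  -0.0936] 0.0127 [187 186 188]
257 [-0.0142 -0.094 ] 0.012 [187 187 187]
260 [-0.0151 -0.0935] 0.0139 [191 187 186]
263 [-0.0175 -0.0939] 0.013 [186 183 185]
266 [-0.0192 -0.0939] 0.0135 [176 172 173]
269 [-0.02   -0.0934] 0.0157 [132 124 129]
272 [-0.0208 -0.093 ] 0.0176 [152 147 149]
275 [-0.023  -0.0933] 0.0171 [156 155 155]
278 [-0.0248 -0.0934] 0.0173 [121 119 122]
281 [-0.0293 -0.0947] 0.0131 [71 76 78]
284 [ 0.0094 -0.0757] 0.08 [35 37 43]
287 [ 0.0094 -0.0752] 0.0818 [38 39 38]
```

Request:
drive_tool --increments "0 0 0.008 0;0 0 0.014 0;0 0 0.016 0;0 0 0.016 0"

```text
t: 11.0
position: [0.4562, 0.054, 0.0936]
ee_rot: [-3.132, 0.004, -1.62]
wrist_force: [-0.2, 0.1, -0.0]
finger_gap: 0.0273
```

Request:
drive_tool --increments "0 0 0 0;0 0 0 0;0 0 0 0;0 0 0 0" --claw 0.04

```text
t: 11.4
position: [0.4563, 0.054, 0.0938]
ee_rot: [-3.132, 0.004, -1.62]
wrist_force: [0.7, -0.1, -1.3]
finger_gap: 0.0402
```

Request:
drive_tool --increments "0 0 -0.03 0;0 0 -0.07 0;0 0 -0.11 0;0 0 -0.11 0"

```text
t: 11.8
position: [0.4575, 0.0544, 0.2083]
ee_rot: [-3.124, 0.005, -1.62]
wrist_force: [0.1, -0.3, -0.7]
finger_gap: 0.0402
```

```bash
python3 -c "
from h import *
o=get_obs();print(o['position'])
w=cam('wrist');discs(w);hsv=cv2.cvtColor(w['color'],cv2.COLOR_RGB2HSV);m=cv2.inRange(hsv,np.array((60,60,20)),np.array((90,255,255)));uv=np.argwhere(m>0)[:,::-1];p=from_depth(w,uv);p=p[(p[:,2]>.024)&(p[:,2]<.036)];c=(p.max(0)+p.min(0))/2;print(len(p),c,wf(*c[:2]),np.ptp(p,0))
print(plan(.598,-.1676,.2,YAW))"
```

```text
[0.4574797  0.05438465 0.20832836]
817 [0.45430602 0.05391462 0.02758915] (np.float64(0.0005170457465545036), np.float64(-0.045769868997196615)) [0.02934711 0.02818298 0.00668652]
row 0.2141 -0.1522 0.0075 -0.12
```

Request:
drive_tool --increments "0.214 -0.1522 0.01 0;0.214 -0.1522 0.01 0;0.214 -0.1522 0.01 0;0.214 -0.1522 0.01 0;0.214 -0.1522 0.01 0;0.214 -0.1522 0.01 0;0.214 -0.1522 0.06 0;0.214 -0.1522 0.06 0;0.214 -0.1522 0.06 0" --claw 0.06

```text
t: 12.75
position: [0.5976, -0.1663, 0.1463]
ee_rot: [-3.131, 0.006, -1.62]
wrist_force: [-0.1, 0.1, 0.4]
finger_gap: 0.0603
```

```bash
python3 -c "
from h import *
o=get_obs();print(o['position'],o['ee_rot'])
w=cam('wrist');discs(w);print(plan(.598,-.1676,.0815,YAW))"
```

```text
[ 0.5976178  -0.16628934  0.14629181] [-3.13063156  0.00572879 -1.61977955]
disc px [260.2 210.9] centre [ 0.5972 -0.1676  0.0126] med [ 0.5986 -0.1677  0.015 ] ext [0.03  0.03  0.009] rgb [78 76 75]
row 0.0017 0.0015 0.0663 -0.05
```

Request:
drive_tool --increments "0.001 0.002 0.03 0;0.001 0.002 0.05 0;0.001 0.002 0.064 0;0.001 0.002 0.064 0;0.001 0.002 0.064 0"

```text
t: 13.3
position: [0.5983, -0.1667, 0.0851]
ee_rot: [-3.126, 0.005, -1.619]
wrist_force: [0.5, -0.2, 0.6]
finger_gap: 0.06
```

Request:
drive_tool --increments "0 0 0 0;0 0 0 0;0 0 0 0;0 0 0 0;0 0 0 0;0 0 0 0" --claw 0.01 --force 50

```text
t: 13.9
position: [0.5997, -0.1677, 0.0871]
ee_rot: [-3.122, 0.004, -1.62]
wrist_force: [0.5, -2.7, 10.1]
finger_gap: 0.0099
```

Request:
drive_tool --increments "0 0 -0.04 0;0 0 -0.08 0;0 0 -0.1 0;0 0 -0.1 0"

```text
t: 14.3
position: [0.5996, -0.1682, 0.1913]
ee_rot: [-3.116, 0.002, -1.62]
wrist_force: [-0.3, 0.4, -0.4]
finger_gap: 0.0097
```

```bash
python3 -c "
from h import *
o=get_obs();print(o['position'],o['ee_rot'])
w=cam('wrist');save(w,'w6.png',1)
T=np.array(w['T_tool_cam'])
for v in range(205,310,5):
    uv=np.array([[258,v]]);z=w['z_map'][v,258];p=(rays(w,uv)*z)@T[:3,:3].T+T[:3,3];print(v,p[0].round(4),w['color'][v,258])
print(plan(*fw(0,-.096),.18,YAW))"
```

```text
[ 0.59964635 -0.16822998  0.19125854] [-3.11559365e+00  2.34658646e-03 -1.62005700e+00]
205 [0.0008 0.0108 0.176 ] [252 252 252]
210 [0.0008 0.0152 0.1763] [82 81 81]
215 [0.0008 0.0192 0.1753] [85 84 83]
220 [0.0008 0.0284 0.1881] [229 226 216]
225 [0.0008 0.0333 0.1887] [227 227 219]
230 [0.0008 0.038  0.1886] [228 226 219]
235 [0.0008 0.0427 0.1885] [230 228 219]
240 [0.0008 0.0477 0.1892] [230 229 219]
245 [0.0008 0.052  0.1878] [233 231 221]
250 [0.0008 0.057  0.1883] [233 229 220]
255 [0.0008 0.0614 0.1871] [228 226 217]
260 [0.0008 0.0662 0.1869] [232 229 220]
265 [0.0008 0.0721 0.1885] [232 230 221]
270 [0.0008 0.0762 0.1869] [227 227 220]
275 [0.0008 0.0816 0.1874] [226 224 216]
280 [0.0008 0.0869 0.1876] [228 223 212]
285 [0.0008 0.0915 0.1867] [225 221 212]
290 [0.0008 0.0969 0.187 ] [226 223 211]
295 [0.0008 0.1014 0.1857] [226 221 208]
300 [0.0008 0.1072 0.1864] [226 221 209]
305 [0.0009 0.1129 0.1868] [227 223 211]
row -0.1645 0.1557 0.0060 -0.08
```

View pics/w6.png

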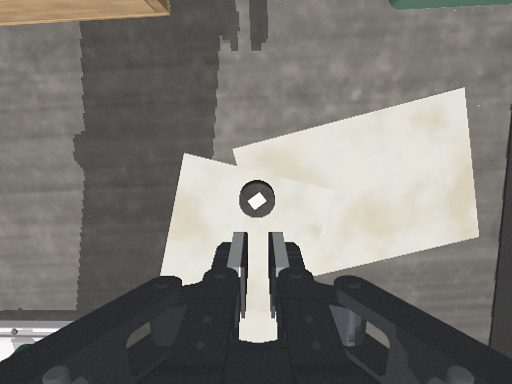

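The black disc slipped out of the grip: the tool's tilt has crept to 1.5°, which put the tips about 4 mm off centre. I'll plan moves by the tip point from now on.

```bash
cat >> h.py <<'E'
def ptip(x,y,z,yaw_deg=YAW,L=.080):
    "row bringing the point L ahead of the TCP to x,y,z (tilt kept)"
    o=get_obs(); M=R.from_euler('xyz',o['ee_rot']).as_matrix()
    cur=np.degrees(o['ee_rot'][2]); t=-((yaw_deg-cur+180)%360-180)
    M2=M@R.from_euler('z',t,degrees=True).as_matrix()
    d=M.T@(np.array([x,y,z])-M2[:,2]*L-o['position'])
    return 'tip row %.4f %.4f %.4f %.2f'%(*d,t)
E
python3 -c "
from h import *
w=cam('wrist');discs(w);o=get_obs();print(o['position'],o['ee_rot'],o['joint_pos'])"
```

```text
disc px [256.4 198.4] centre [ 0.5972 -0.167   0.0127] med [ 0.5981 -0.1672  0.015 ] ext [0.03  0.029 0.009] rgb [84 82 81]
[ 0.59786088 -0.16810727  0.18761125] [-3.12110481  0.00314576 -1.62005811] [ 0.43285068  0.56199718 -0.35506252  1.70469288  0.2332325   0.89644424
 -1.63476393]
```

The disc hasn't moved (0.5972,-0.167); the fingers closed just above it because the descent stopped 9 mm too high. I'll go lower, with rows to settle.

```bash
sed -i 's/L=.080/L=.0726/' h.py; python3 -c "
from h import *
print(ptip(.5975,-.167,.003))"
```

```text
tip row -0.0005 0.0042 0.1120 -0.07
```

Request:
drive_tool --increments "-0.0005 0.0042 0.03 0;-0.0005 0.0042 0.06 0;-0.0005 0.0042 0.09 0;-0.0005 0.0042 0.105 0;-0.0005 0.0042 0.112 0;-0.0005 0.0042 0.112 0;-0.0005 0.0042 0.112 0;-0.0005 0.0042 0.112 0;-0.0005 0.0042 0.112 0" --claw 0.06

```text
t: 15.3
position: [0.5966, -0.1673, 0.0767]
ee_rot: [-3.119, 0.003, -1.62]
wrist_force: [0.3, 0.2, 0.0]
finger_gap: 0.0598
```

```bash
python3 -c "
from h import *
o=get_obs();print(o['position'],o['ee_rot'],o['finger_gap']);print(ptip(.5975,-.167,.003))"
```

```text
[ 0.59655971 -0.16733041  0.07668194] [-3.11935615e+00  2.73332254e-03 -1.62015245e+00] 0.05976095474986636
tip row -0.0002 0.0007 0.0011 -0.08
```

Request:
drive_tool --increments "0 0 0 0;0 0 0 0;0 0 0 0;0 0 0 0;0 0 0 0;0 0 0 0" --claw 0.01 --force 50

```text
t: 15.9
position: [0.5969, -0.1675, 0.0775]
ee_rot: [-3.118, 0.002, -1.62]
wrist_force: [-1.1, 0.4, 7.5]
finger_gap: 0.0271
```

Request:
drive_tool --increments "0 0 -0.04 0;0 0 -0.08 0;0 0 -0.1 0;0 0 -0.1 0;0 0 -0.1 0;0 0 -0.1 0"

```text
t: 16.5
position: [0.5938, -0.1676, 0.1762]
ee_rot: [-3.121, 0.003, -1.62]
wrist_force: [0.3, -0.9, -0.8]
finger_gap: 0.0272
```

```bash
python3 -c "
from h import *
o=get_obs();print(o['position'],o['ee_rot'])
w=cam('wrist');discs(w)
T=np.array(w['T_tool_cam'])
for v in range(205,310,8):
    uv=np.array([[258,v]]);z=w['z_map'][v,258];p=(rays(w,uv)*z)@T[:3,:3].T+T[:3,3];print(v,p[0].round(4),w['color'][v,258])
print(ptip(*fw(0,-.096),.1),ptip(*fw(0,-.096),.035))"
```

```text
[ 0.59377221 -0.16758015  0.17621316] [-3.12051449e+00  2.61697539e-03 -1.62037021e+00]
205 [0.0008 0.0101 0.1736] [227 224 214]
213 [0.0008 0.017  0.174 ] [226 221 210]
221 [ 0.0007 -0.0137  0.0749] [18 23 21]
229 [ 0.0007 -0.0138  0.0646] [40 37 36]
237 [ 0.0007 -0.011   0.0618] [84 86 81]
245 [ 0.0007 -0.0061  0.0639] [82 79 79]
253 [ 0.0007 -0.0024  0.0632] [247 247 247]
261 [0.0007 0.0014 0.0625] [247 247 247]
269 [0.0007 0.0059 0.0632] [249 249 249]
277 [ 0.0006 -0.0693 -0.071 ] [81 79 79]
285 [0.0007 0.0138 0.0622] [94 92 91]
293 [0.0008 0.0907 0.1727] [222 219 205]
301 [0.0008 0.0987 0.1725] [224 218 205]
309 [0.0008 0.1063 0.1717] [225 220 206]
tip row -0.1638 0.1522 0.0008 -0.08 tip row -0.1636 0.1536 0.0658 -0.08
```

Request:
drive_tool --increments "-0.168 0.153 0 0;-0.168 0.153 0 0;-0.168 0.153 0 0;-0.168 0.153 0 0;-0.168 0.153 0 0;-0.168 0.153 0 0;-0.168 0.153 0.03 0;-0.168 0.153 0.06 0;-0.168 0.153 0.066 0;-0.168 0.153 0.066 0;-0.168 0.153 0.066 0"

```text
t: 17.65
position: [0.4512, 0.0078, 0.1079]
ee_rot: [-3.121, 0.003, -1.621]
wrist_force: [0.3, 0.2, -0.1]
finger_gap: 0.0273
```

```bash
python3 -c "
from h import *
o=get_obs();print(o['position'],o['ee_rot'],o['finger_gap'])
w=cam('wrist');
T=np.array(w['T_tool_cam'])
for v in (229,237,285):
    uv=np.array([[258,v]]);z=w['z_map'][v,258];p=(rays(w,uv)*z)@T[:3,:3].T+T[:3,3];print(v,p[0].round(4),w['color'][v,258])
print(ptip(*fw(0,-.092),.018))"
```

```text
[0.45117547 0.00783221 0.10785637] [-3.12061276e+00  2.80657547e-03 -1.62056774e+00] 0.027348726956404487
229 [ 0.0007 -0.014   0.064 ] [31 30 31]
237 [ 0.0007 -0.0106  0.0628] [55 55 53]
285 [0.0007 0.0138 0.0621] [55 54 51]
tip row 0.0003 0.0018 0.0176 -0.11
```

Request:
drive_tool --increments "0 0.0018 0.01 0;0 0.0018 0.016 0;0 0.0018 0.0176 0;0 0.0018 0.0176 0;0 0.0018 0.0176 0"

```text
t: 18.2
position: [0.45, 0.0081, 0.0906]
ee_rot: [-3.12, 0.003, -1.621]
wrist_force: [0.1, 0.1, -0.7]
finger_gap: 0.0277
```

Request:
drive_tool --increments "0 0 0 0;0 0 0 0;0 0 0 0;0 0 0 0" --claw 0.037

```text
t: 18.6
position: [0.45, 0.008, 0.0907]
ee_rot: [-3.12, 0.003, -1.62]
wrist_force: [-0.9, -0.5, 0.2]
finger_gap: 0.0373
```

Request:
drive_tool --increments "0 0 -0.03 0;0 0 -0.08 0;0 0 -0.13 0;0 0 -0.18 0;0 0 -0.2 0;0 0 -0.2 0"

```text
t: 19.2
position: [0.447, 0.0079, 0.2939]
ee_rot: [-3.113, 0.003, -1.621]
wrist_force: [0.9, -0.1, 0.1]
finger_gap: 0.0367
```

```bash
python3 -c "
from h import *
o=get_obs();print(o['position'],o['ee_rot'],o['finger_gap'])
w=cam('wrist');save(w,'w7.png',1.5);
t=cam('top');save(t,'t2.png',1.5)
# stick wooden colour
hsv=cv2.cvtColor(t['color'],cv2.COLOR_RGB2HSV);m=cv2.inRange(hsv,np.array((12,60,120)),np.array((30,255,255)));m[:,:340]=0;m[:,385:]=0;m[:140]=0;m[245:]=0
uv=np.argwhere(m>0)[:,::-1];p=from_depth(t,uv);print(len(uv),p.min(0),p.max(0))
"
```

```text
[0.44696991 0.0078697  0.29391878] [-3.11304037e+00  2.91339862e-03 -1.62089230e+00] 0.03674137998806172
309 [ 0.40195142 -0.46097594 -0.00249485] [ 0.68012721 -0.03107056  1.30279226]
```

View pics/w7.png

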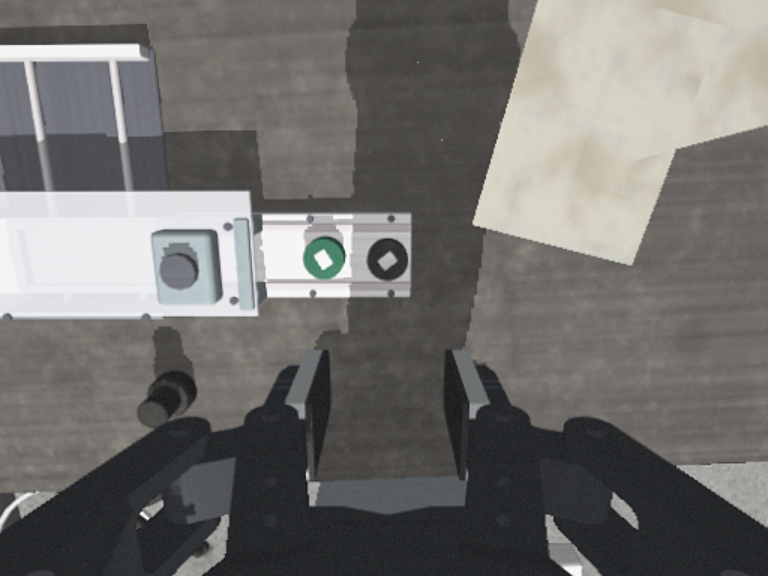

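Both mounts lie in the lane: green at pixel (324,258), black at (387,259). Now to look over the stick.

```bash
python3 -c "
from h import *
print(plan(.53,-.43,.36,-90))"
```

```text
row 0.4325 -0.1079 -0.0682 -2.86
```

Request:
drive_tool --increments "0.43 -0.108 -0.07 -2.8;0.43 -0.108 -0.07 -2.8;0.43 -0.108 -0.07 -2.8;0.43 -0.108 -0.07 -2.8;0.43 -0.108 -0.07 -2.8;0.43 -0.108 -0.07 -2.8;0.43 -0.108 -0.07 -2.8;0.43 -0.108 -0.07 -2.8;0.43 -0.108 -0.07 -2.8;0.43 -0.108 -0.07 -2.8;0.43 -0.108 -0.07 -2.8;0.43 -0.108 -0.07 -2.8" --claw 0.05

```text
t: 20.5
position: [0.5303, -0.4259, 0.3599]
ee_rot: [-3.121, 0.004, -1.57]
wrist_force: [0.4, 0.7, 0.3]
finger_gap: 0.0499
```

```bash
cat >> h.py <<'E'
def stick(w,roi=None):
    hsv=cv2.cvtColor(w['color'],cv2.COLOR_RGB2HSV);m=cv2.inRange(hsv,np.array((10,60,90)),np.array((28,255,255)))
    vv,uu=np.mgrid[0:384,0:512];P=from_depth(w,np.c_[uu.ravel(),vv.ravel()]).reshape(384,512,3)
    m[(P[...,2]<.008)|(P[...,2]>.04)]=0
    n,l,st,ce=cv2.connectedComponentsWithStats(m);i=1+np.argmax(st[1:,4]);p=P[l==i]
    r=cv2.minAreaRect((p[:,:2]*1000).astype(np.float32));c=p[:,:2].mean(0)
    u=np.linalg.svd(p[:,:2]-c)[2][0] if len(p)<4000 else np.linalg.svd((p[:,:2]-c)[::3])[2][0]
    s=(p[:,:2]-c)@u; q=(p[:,:2]-c)@np.array([-u[1],u[0]])
    if np.ptp(q[s>s.max()-.05])>np.ptp(q[s<s.min()+.05]): u=-u;s=-s;q=-q
    nrm=np.array([-u[1],u[0]]); mid=np.median(q[(s>s.min()+.1)]);
    tail=c+u*s.min()+nrm*q[(s<s.min()+.06)].mean();
    print('px',len(p),'dir',np.degrees(np.arctan2(u[1],u[0])).round(2),'len',np.ptp(s).round(4),'tip',(c+u*s.max()+nrm*mid).round(4),'tail',tail.round(4),'grip(tip-.230)',(c+nrm*mid+u*(s.max()-.230)).round(4),'topz',np.median(p[s<s.min()+.06][:,2]).round(4),np.median(p[s>s.min()+.09][:,2]).round(4))
E
python3 -c "
from h import *
o=get_obs();print(o['position'],o['ee_rot'],o['finger_gap'])
w=cam('wrist');save(w,'w8.png',1.5);stick(w);discs(w)
"
```

```text
[ 0.5303232  -0.42590915  0.35989385] [-3.12109595  0.00395912 -1.57035137] 0.049907569741135485
px 2185 dir 4.87 len 0.2745 tip [ 0.6742 -0.4191] tail [ 0.4008 -0.4428] grip(tip-.230) [ 0.4451 -0.4386] topz 0.0279 0.022
disc px [495.6  28.2] centre [ 0.6961 -0.7128  0.0149] med [ 0.6943 -0.711   0.0147] ext [0.023 0.039 0.014] rgb [175 174 171]
```

View pics/w8.png

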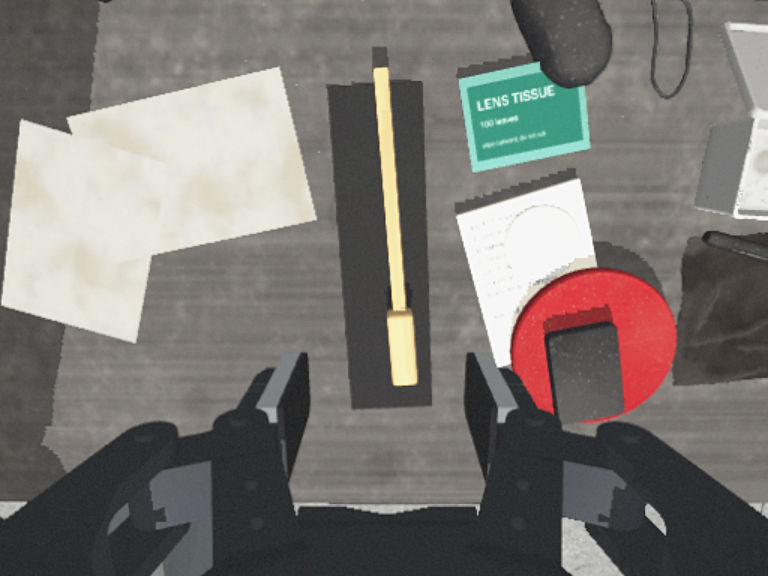

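The stick lies on its pad with the handle at pixel (402,348) and the tip at (380,68); no further mount is in sight. The pad corners are at about (328,86), (423,82), (352,408), (431,405).

```bash
python3 -c "
from h import *
w=cam('wrist')
f=lambda a:(np.array(a)+.5)/1.5-.5
p=np.array([on_plane(w,[f(a)],.003)[0] for a in((328,86),(423,82),(431,405),(352,408))])
print(p.round(4).tolist(),p.mean(0),[np.linalg.norm(p[i]-p[i-1]).round(3) for i in range(4)])
m=(p[0]+p[1]-p[2]-p[3])/2;print('pad dir',np.degrees(np.arctan2(m[1],m[0])))
print(ptip(.453,-.4379,.1,-85.1),ptip(.453,-.4379,.006,-85.1))"
```

```text
[[0.6631, -0.3752, 0.003], [0.6663, -0.455, 0.003], [0.3678, -0.4691, 0.003], [0.3642, -0.3904, 0.003]] [ 0.51533004 -0.42244589  0.003     ] [np.float64(0.299), np.float64(0.08), np.float64(0.299), np.float64(0.079)]
pad dir 2.814904450520649
tip row 0.0129 0.0831 0.1867 -4.84 tip row 0.0131 0.0852 0.2807 -4.84
```

Request:
drive_tool --increments "0.013 0.084 0.05 -4.8;0.013 0.084 0.1 -4.8;0.013 0.084 0.15 -4.8;0.013 0.084 0.2 -4.8;0.013 0.084 0.22 -4.8;0.013 0.084 0.22 -4.8;0.013 0.084 0.22 -4.8"

```text
t: 21.3
position: [0.4516, -0.4372, 0.1397]
ee_rot: [-3.121, 0.002, -1.485]
wrist_force: [-0.1, 0.3, 1.2]
finger_gap: 0.0502
```

```bash
python3 -c "
from h import *
o=get_obs();print(o['position'],o['ee_rot'],o['finger_gap'])
w=cam('wrist');stick(w);print(ptip(.453,-.4379,.006,-85.1))
"
```

```text
[ 0.45158775 -0.43724642  0.13971252] [-3.12051702e+00  2.11566045e-03 -1.48463892e+00] 0.05020256509908566
px 7838 dir 4.76 len 0.1758 tip [ 0.5765 -0.4275] tail [ 0.4013 -0.4421] grip(tip-.230) [ 0.3473 -0.4466] topz 0.0279 0.022
tip row -0.0002 0.0028 0.0628 0.02
```

Request:
drive_tool --increments "0 0.0028 0.03 0;0 0.0028 0.05 0;0 0.0028 0.063 0;0 0.0028 0.063 0;0 0.0028 0.063 0;0 0.0028 0.063 0"

```text
t: 21.95
position: [0.4522, -0.4389, 0.0801]
ee_rot: [-3.116, -0.002, -1.485]
wrist_force: [0.3, 0.1, -0.7]
finger_gap: 0.0497
```

Request:
drive_tool --increments "0 0 0 0;0 0 0 0;0 0 0 0;0 0 0 0;0 0 0 0;0 0 0 0" --claw 0.005 --force 90

```text
t: 22.55
position: [0.4528, -0.4393, 0.0815]
ee_rot: [-3.115, -0.004, -1.485]
wrist_force: [-1.7, 0.3, 7.9]
finger_gap: 0.0222
```

Request:
drive_tool --increments "0 0 -0.04 0;0 0 -0.08 0;0 0 -0.12 0;0 0 -0.15 0;0 0 -0.15 0;0 0 -0.15 0"

```text
t: 23.15
position: [0.4487, -0.4392, 0.2321]
ee_rot: [-3.114, -0.005, -1.485]
wrist_force: [-0.2, 1.3, -2.4]
finger_gap: 0.0218
```

```bash
cat >> h.py <<'E'
def hstick(w):
    "held stick in the tool frame: shaft axis points (tool coords) and tip, from wood colour + depth"
    hsv=cv2.cvtColor(w['color'],cv2.COLOR_RGB2HSV);m=cv2.inRange(hsv,np.array((10,60,80)),np.array((28,255,255)))
    uv=np.argwhere(m>0)[:,::-1];z=w['z_map'][uv[:,1],uv[:,0]]
    T=np.array(w['T_tool_cam']);p=(rays(w,uv)*z[:,None])@T[:3,:3].T+T[:3,3]
    p=p[(z>.03)&(abs(p[:,0])<.05)&(abs(p[:,2]-.06)<.06)]
    for a in np.arange(-.26,.06,.02):
        k=p[(p[:,1]>a)&(p[:,1]<a+.02)]
        if len(k)>5: print('y %.2f n %d x %.4f..%.4f z(top) %.4f'%(a,len(k),*np.percentile(k[:,0],[3,97]),np.percentile(k[:,2],20)))
    print('tip y',p[:,1].min())
E
python3 -c "
from h import *
o=get_obs();print(o['position'],o['ee_rot'],o['finger_gap'])
w=cam('wrist');hstick(w);save(w,'w9.png')
"
```

```text
[ 0.44869532 -0.43922881  0.23205795] [-3.11404415 -0.00481722 -1.48507964] 0.02180183218817825
y -0.12 n 593 x -0.0054..0.0059 z(top) 0.0620
y -0.10 n 1723 x -0.0053..0.0058 z(top) 0.0615
y -0.08 n 1511 x -0.0053..0.0058 z(top) 0.0610
y -0.06 n 1362 x -0.0052..0.0060 z(top) 0.0604
y -0.04 n 1232 x -0.0053..0.0059 z(top) 0.0599
y -0.02 n 2423 x -0.0099..0.0110 z(top) 0.0536
y -0.00 n 2017 x -0.0101..0.0111 z(top) 0.0529
y 0.02 n 1617 x -0.0105..0.0116 z(top) 0.0525
tip y -0.10669108869880191
```

The stick is level in the grip: its slope matches the tool's tilt, the axis is about 65 mm ahead of the TCP, and the tip is about 221 mm forward. Next I swing it to the lane.

```bash
python3 -c "
from h import *
x,y=fw(0,-.345);print(x,y,ptip(x,y,.12,-2.75,L=.065),ptip(x,y,.06,-2.75,L=.065))
"
```

```text
0.4394106572512704 -0.24494498706328433 tip row -0.1943 -0.0049 0.0454 -82.33 tip row -0.1945 -0.0034 0.1053 -82.33
```

Request:
drive_tool --increments "-0.02 -0.005 0 -8.3;-0.04 -0.005 0 -16.6;-0.06 -0.005 0 -24.9;-0.08 -0.005 0 -33.2;-0.1 -0.005 0 -41.5;-0.12 -0.005 0 -49.8;-0.14 -0.005 0 -58;-0.16 -0.005 0.01 -66;-0.18 -0.005 0.02 -74;-0.194 -0.005 0.03 -82.3;-0.194 -0.005 0.045 -82.3;-0.194 -0.005 0.045 -82.3"

```text
t: 24.4
position: [0.436, -0.2442, 0.1826]
ee_rot: [-3.138, -0.021, -0.048]
wrist_force: [-0.3, 0.2, -0.7]
finger_gap: 0.0218
```

```bash
python3 -c "
from h import *
o=get_obs();print(o['position'],o['ee_rot'],o['finger_gap'],o['joint_pos'],wf(*o['position'][:2]))
w=cam('wrist');hstick(w);save(w,'w10.png',1.5)
s=cam('scene');cv2.imwrite('pics/s3.png',cv2.resize(s['color'][130:330,120:330][...,::-1],None,fx=3,fy=3))
x,y=fw(0,-.345);print(ptip(x,y,.06,-2.75,L=.065))
"
```

```text
[ 0.43602474 -0.2442164   0.18264934] [-3.13838868 -0.02143056 -0.04783639] 0.0218485140566834 [ 9.02393371e-01  4.54720416e-01 -6.46023397e-01  1.98809008e+00
  3.66821031e-01  7.95156567e-01  1.80253825e-03] (np.float64(-0.003417013157597095), np.float64(-0.34443495724636586))
y -0.12 n 554 x -0.0058..0.0055 z(top) 0.0618
y -0.10 n 1734 x -0.0058..0.0054 z(top) 0.0614
y -0.08 n 1527 x -0.0058..0.0054 z(top) 0.0608
y -0.06 n 1379 x -0.0059..0.0056 z(top) 0.0604
y -0.04 n 1214 x -0.0057..0.0055 z(top) 0.0598
y -0.02 n 2422 x -0.0105..0.0106 z(top) 0.0536
y -0.00 n 2022 x -0.0105..0.0107 z(top) 0.0529
y 0.02 n 1662 x -0.0110..0.0112 z(top) 0.0525
tip y -0.10632893829572179
tip row -0.0008 -0.0000 0.0595 -0.07
```

View pics/w10.png

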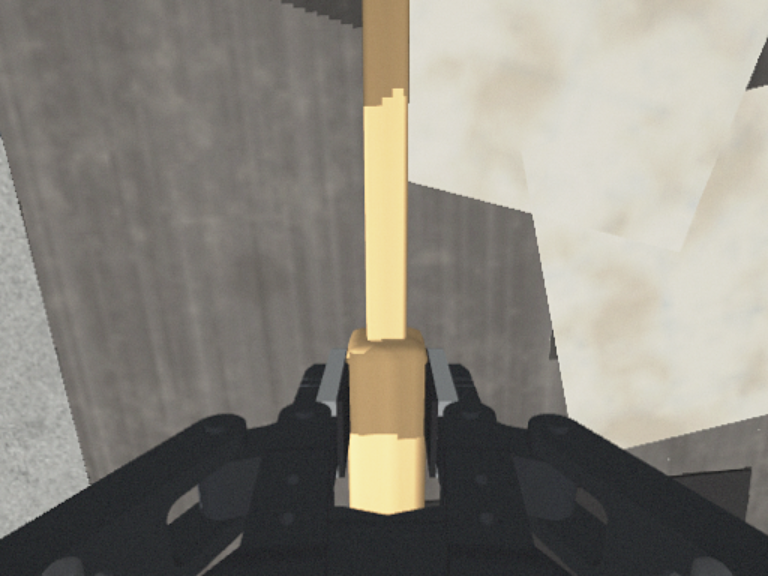

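The stick is held straight, though its tip points about 1.3° down after the turn. I'll compute the tip in the world frame and check it against the top camera.

```bash
cat >> h.py <<'E'
TIP=np.array([0,-.2215,.0709])
def tipw():
    o=get_obs();M=R.from_euler('xyz',o['ee_rot']).as_matrix();return M@TIP+o['position'],M
def pst(xf,yf,z):
    t,M=tipw();return 'stick row %.4f %.4f %.4f'%tuple(M.T@(np.array([*fw(xf,yf),z])-t))
def topstick(z):
    "wood pixels in top view as feeder coords on plane z; tip end at max y"
    t=cam('top');hsv=cv2.cvtColor(t['color'],cv2.COLOR_RGB2HSV);m=cv2.inRange(hsv,np.array((10,60,90)),np.array((28,255,255)))
    m[:170]=0;m[235:]=0;m[:,:200]=0;m[:,350:]=0
    uv=np.argwhere(m>0)[:,::-1]
    if len(uv)<5: print('no wood');return
    p=on_plane(t,uv,z);f=np.c_[wf(p[:,0],p[:,1])]
    for a in np.arange(-.4,.0,.02):
        k=f[(f[:,1]>a)&(f[:,1]<a+.02)]
        if len(k): print('yf %.2f xmid %.4f n%d'%(a,k[:,0].mean(),len(k)),end='; ')
    print('top tip yf',f[:,1].max())
E
python3 -c "
from h import *
t,M=tipw();print('tip',t,wf(*t[:2]),'slope',(M@np.array([0,-1,.026]))[2])
topstick(t[2]+.006)
print(pst(0,-.118,.06),pst(0,-.118,.0215))"
```

```text
tip [ 0.4498163  -0.02382559  0.11402332] (np.float64(-0.00023183040851581377), np.float64(-0.12363601924482312)) slope -0.02431592210188417
yf -0.36 xmid -0.0426 n1; yf -0.34 xmid -0.0012 n16; yf -0.32 xmid -0.0005 n24; yf -0.30 xmid -0.0003 n29; yf -0.28 xmid -0.0007 n27; yf -0.26 xmid -0.0014 n23; yf -0.24 xmid -0.0021 n22; yf -0.22 xmid -0.0011 n22; yf -0.20 xmid -0.0012 n25; yf -0.18 xmid -0.0001 n24; yf -0.16 xmid -0.0009 n26; yf -0.14 xmid -0.0012 n22; top tip yf -0.12507212995952285
stick row -0.0017 -0.0059 0.0544 stick row -0.0027 -0.0058 0.0929
```

View pics/s3.png

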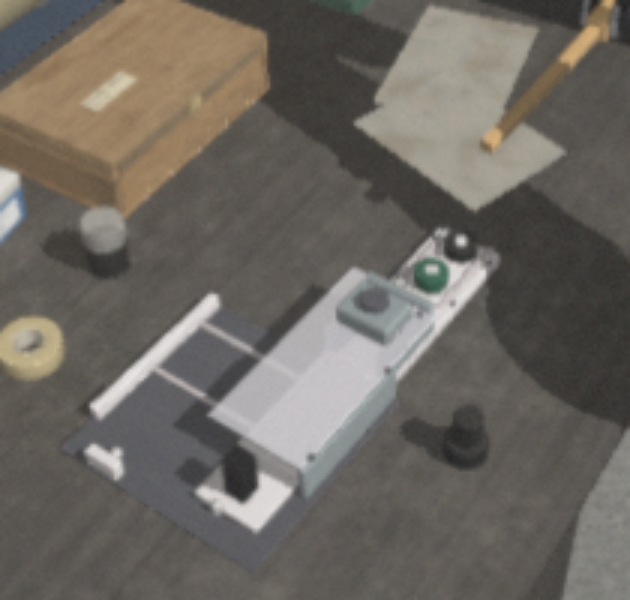

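The scene view shows the stick's tip about to come down behind the black mount, and the carrier sits under the roof with the post at crop pixel (240,470). The two tip estimates agree within 1.5 mm, so I lower it.

Request:
drive_tool --increments "-0.0017 -0.0059 0.03 0;-0.002 -0.0059 0.06 0;-0.0023 -0.0059 0.08 0;-0.0023 -0.0059 0.085 0;-0.0027 -0.0058 0.091 0;-0.0027 -0.0058 0.092 0;-0.0027 -0.0058 0.092 0;-0.0027 -0.0058 0.092 0"

```text
t: 25.35
position: [0.438, -0.2397, 0.0939]
ee_rot: [-3.141, -0.027, -0.05]
wrist_force: [-0.1, -0.3, -0.8]
finger_gap: 0.0219
```

```bash
python3 -c "
from h import *
o=get_obs();t,M=tipw();print(o['wrist_force'],o['ee_rot'],'tip',t,wf(*t[:2]),'slope',(M@np.array([0,-1,.026]))[2])
w=cam('wrist');hstick(w);save(w,'w11.png',1.5)
topstick(t[2]+.006)
print(pst(0,-.118,.0215),pst(0,.1,.0215))"
```

```text
[-0.0788837  -0.26202277 -0.82583178] [-3.14121481 -0.02659307 -0.04967006] tip [ 0.45085176 -0.0185502   0.02306613] (np.float64(0.000548931580507798), np.float64(-0.11831696345134277)) slope -0.025613095972857776
y -0.12 n 575 x -0.0062..0.0054 z(top) 0.0618
y -0.10 n 1731 x -0.0059..0.0053 z(top) 0.0614
y -0.08 n 1517 x -0.0057..0.0054 z(top) 0.0609
y -0.06 n 1385 x -0.0059..0.0056 z(top) 0.0604
y -0.04 n 1236 x -0.0057..0.0055 z(top) 0.0599
y -0.02 n 2450 x -0.0105..0.0107 z(top) 0.0536
y -0.00 n 1811 x -0.0103..0.0107 z(top) 0.0529
y 0.02 n 1428 x -0.0113..0.0114 z(top) 0.0525
y 0.04 n 8 x -0.0155..0.0156 z(top) 0.0925
tip y -0.10622624381205187
yf -0.34 xmid -0.0030 n3; yf -0.32 xmid 0.0003 n28; yf -0.30 xmid -0.0002 n22; yf -0.28 xmid -0.0009 n22; yf -0.26 xmid -0.0006 n24; yf -0.24 xmid -0.0016 n17; yf -0.22 xmid -0.0003 n19; yf -0.20 xmid 0.0007 n21; yf -0.18 xmid -0.0009 n24; yf -0.16 xmid 0.0006 n18; yf -0.14 xmid -0.0003 n23; top tip yf -0.12081141418728747
stick row -0.0004 -0.0003 0.0014 stick row -0.0008 -0.2183 0.0015
```

View pics/w11.png

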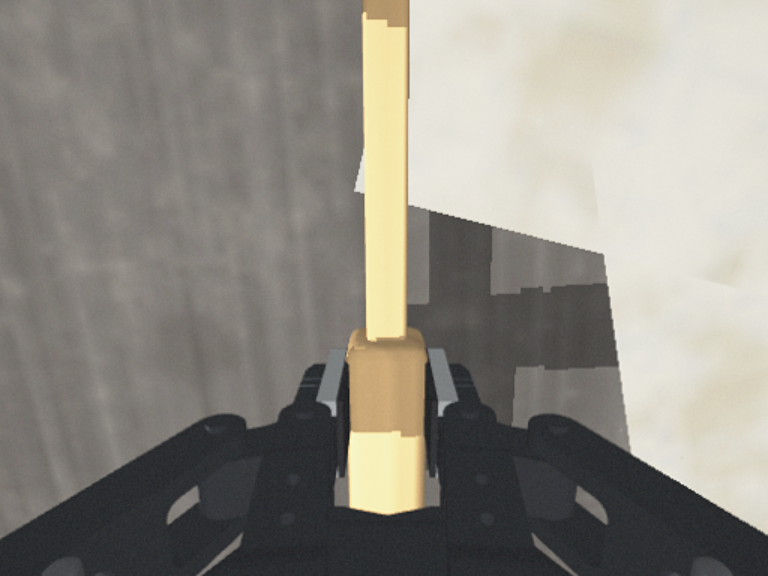

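The stick is unchanged in the grip (that's 15 pictures viewed). Feeding, slowly.

Request:
drive_tool --increments "0 -0.01 0.001 0;0 -0.02 0.001 0;0 -0.03 0.001 0;0 -0.04 0.001 0;-0.0004 -0.05 0.001 0;-0.0004 -0.06 0.001 0;-0.0004 -0.07 0.001 0;-0.0004 -0.08 0.001 0;-0.0004 -0.09 0.001 0;-0.0004 -0.1 0.001 0;-0.0004 -0.1 0.001 0;-0.0004 -0.1 0.001 0"

```text
t: 26.65
position: [0.4425, -0.1396, 0.0927]
ee_rot: [-3.141, -0.026, -0.049]
wrist_force: [0.2, 0.6, -1.5]
finger_gap: 0.0216
```

```bash
python3 -c "
from h import *
o=get_obs();t,M=tipw();print(o['wrist_force'],o['finger_gap'],'tip',t,wf(*t[:2]),'slope',(M@np.array([0,-1,.026]))[2])
w=cam('wrist');hstick(w)
topstick(t[2]+.006)
T=cam('top');vv,uu=np.mgrid[150:240,140:270];c=T['color'][150:240,140:270].astype(int)
g=(c[...,1]-c[...,0]>25);print('green',g.sum(),[wf(*on_plane(T,[[140+a[1],150+a[0]]],.028)[0,:2]) for a in [np.argwhere(g).mean(0)]] if g.any() else '')
print(pst(0,.1,.0215))"
```

```text
[ 0.15647004  0.595911   -1.4672748 ] 0.021646271413023367 tip [0.45518739 0.08154337 0.02193052] (np.float64(6.976100629117071e-05), np.float64(-0.018130683585106458)) slope -0.025689498104345194
y -0.12 n 548 x -0.0058..0.0055 z(top) 0.0618
y -0.10 n 1745 x -0.0058..0.0056 z(top) 0.0614
y -0.08 n 1545 x -0.0057..0.0055 z(top) 0.0608
y -0.06 n 1376 x -0.0056..0.0056 z(top) 0.0604
y -0.04 n 1217 x -0.0057..0.0055 z(top) 0.0599
y -0.02 n 2419 x -0.0105..0.0106 z(top) 0.0535
y -0.00 n 1966 x -0.0104..0.0107 z(top) 0.0528
y 0.02 n 1599 x -0.0112..0.0111 z(top) 0.0524
y 0.04 n 6 x -0.0153..0.0155 z(top) 0.0910
tip y -0.11395105542592586
yf -0.26 xmid -0.0583 n9; yf -0.24 xmid -0.0451 n5; yf -0.22 xmid -0.0127 n2; yf -0.20 xmid 0.0004 n20; yf -0.18 xmid -0.0010 n24; yf -0.16 xmid -0.0001 n18; yf -0.14 xmid -0.0001 n24; yf -0.12 xmid -0.0008 n18; yf -0.10 xmid 0.0001 n16; yf -0.08 xmid 0.0011 n15; yf -0.06 xmid -0.0002 n18; yf -0.04 xmid 0.0002 n12; top tip yf -0.02335601475372556
green 0 
stick row -0.0006 -0.1188 0.0004
```

Request:
drive_tool --increments "0 -0.011 0 0;0 -0.022 0 0;0 -0.033 0 0;0 -0.044 0 0;0 -0.055 0 0;0 -0.066 0 0;0 -0.077 0 0;0 -0.088 0 0;0 -0.099 0 0;0 -0.11 0 0;0 -0.119 0 0;0 -0.119 0 0"

```text
t: 28.0
position: [0.4485, -0.0198, 0.0928]
ee_rot: [-3.141, -0.027, -0.048]
wrist_force: [-0.3, -0.0, -1.2]
finger_gap: 0.0221
```

```bash
python3 -c "
from h import *
o=get_obs();t,M=tipw();print(o['wrist_force'],o['finger_gap'],'tip',t,wf(*t[:2]),'slope',(M@np.array([0,-1,.026]))[2])
w=cam('wrist');hstick(w)
T=cam('top');cv2.imwrite('pics/t4.png',cv2.resize(T['color'][165:235,140:270][...,::-1],None,fx=6,fy=6,interpolation=cv2.INTER_CUBIC))
S=cam('scene');cv2.imwrite('pics/s4.png',cv2.resize(S['color'][190:320,140:300][...,::-1],None,fx=5,fy=5,interpolation=cv2.INTER_CUBIC))
c=T['color'][150:240,140:270]
for n,C in(('top',T),('scene',S)):
    hsv=cv2.cvtColor(C['color'],cv2.COLOR_RGB2HSV);m=cv2.inRange(hsv,np.array((60,25,60)),np.array((90,255,255)))
    vv,uu=np.mgrid[0:384,0:512];P=on_plane(C,np.c_[uu.ravel(),vv.ravel()],.027);X,Y=wf(P[:,0],P[:,1]);k=(m.ravel()>0)&(abs(X)<.03)&(Y>.05)&(Y<.2)
    print(n,k.sum(),X[k].mean(),Y[k].mean(),Y[k].min(),Y[k].max())
"
```

```text
[-0.29564074 -0.00231118 -1.19335248] 0.022117726479307594 tip [0.46111198 0.20137194 0.02211502] (np.float64(0.00022937819418994768), np.float64(0.10184415298777151)) slope -0.025064336402931157
y -0.12 n 547 x -0.0058..0.0054 z(top) 0.0618
y -0.10 n 1713 x -0.0057..0.0053 z(top) 0.0614
y -0.08 n 1508 x -0.0057..0.0054 z(top) 0.0608
y -0.06 n 1362 x -0.0056..0.0056 z(top) 0.0603
y -0.04 n 1202 x -0.0057..0.0054 z(top) 0.0599
y -0.02 n 2409 x -0.0104..0.0105 z(top) 0.0536
y -0.00 n 2016 x -0.0104..0.0107 z(top) 0.0529
y 0.02 n 1677 x -0.0110..0.0111 z(top) 0.0525
tip y -0.10609385741553877
top 6 0.0049628992177454525 0.05628637241080103 0.05312273350281135 0.05832842151297338<string>:11: RuntimeWarning: Mean of empty slice.
  ret = ret.dtype.type(ret / rcount)
Traceback (most recent call last):
ValueError: zero-size array to reduction operation minimum which has no identity
```

The tip is 102 mm past the mouth, with the stick straight and in line, so both mounts are beyond the carrier's floor edge at about 73 mm. Withdraw and rise.

Request:
drive_tool --increments "0 0.02 0 0;0 0.04 0 0;0 0.06 0 0;0 0.08 0 0;0 0.1 0 0;0 0.12 0 0;0 0.14 0 0;0 0.16 0 0;0 0.18 0 0;0 0.2 0 0;0 0.22 0 0;0 0.225 0 0"

```text
t: 29.35
position: [0.4359, -0.2495, 0.0924]
ee_rot: [3.14, -0.025, -0.055]
wrist_force: [0.3, -0.0, -0.6]
finger_gap: 0.0222
```

Request:
drive_tool --increments "0 0.02 -0.02 0;0 0.02 -0.06 0;0 0.02 -0.1 0;0 0.02 -0.13 0;0 0.02 -0.13 0"

```text
t: 29.85
position: [0.4332, -0.2693, 0.2262]
ee_rot: [3.137, -0.031, -0.055]
wrist_force: [1.0, 0.5, -1.6]
finger_gap: 0.0219
```

```bash
python3 -c "
from h import *
o=get_obs();t,M=tipw();print(o['position'],o['ee_rot'],o['finger_gap'],'tip',t,wf(*t[:2]))
w=cam('wrist');hstick(w)
a=np.radians(2.8);u=np.array([np.cos(a),np.sin(a)]);c=np.array([.5153,-.4224]);g=c-u*(.0925-.0085);print('grip target',g)
print(ptip(*g,.1,-87.2,L=.065))
"
```

```text
[ 0.43319069 -0.26934468  0.22615053] [ 3.13728829 -0.03084791 -0.05508164] 0.021901070007131245 tip [ 0.44758098 -0.04860938  0.15433195] (np.float64(-0.0012736322484358693), np.float64(-0.14849859640664692))
y -0.12 n 551 x -0.0058..0.0055 z(top) 0.0618
y -0.10 n 1740 x -0.0058..0.0056 z(top) 0.0614
y -0.08 n 1523 x -0.0057..0.0054 z(top) 0.0609
y -0.06 n 1377 x -0.0056..0.0056 z(top) 0.0604
y -0.04 n 1222 x -0.0057..0.0055 z(top) 0.0599
y -0.02 n 2421 x -0.0105..0.0106 z(top) 0.0536
y -0.00 n 1948 x -0.0103..0.0107 z(top) 0.0529
y 0.02 n 1600 x -0.0111..0.0111 z(top) 0.0525
tip y -0.10638605347479636
grip target [ 0.43140028 -0.42650338]
tip row 0.0044 0.1567 0.0597 84.03
```

Request:
drive_tool --increments "0.004 0.015 0 8.4;0.004 0.03 0 16.8;0.004 0.046 0 25.2;0.004 0.062 0 33.6;0.004 0.078 0 42;0.004 0.094 0 50.4;0.004 0.11 0 58.8;0.004 0.126 0 67.2;0.004 0.142 0 75.6;0.004 0.156 0.02 84;0.004 0.156 0.06 84;0.004 0.156 0.06 84"

```text
t: 31.1
position: [0.4263, -0.4232, 0.1586]
ee_rot: [-3.122, 0.001, -1.521]
wrist_force: [-0.4, 0.3, -0.3]
finger_gap: 0.022
```

```bash
python3 -c "
from h import *
o=get_obs();t,M=tipw();print(o['position'],o['ee_rot'],o['finger_gap'],'tip',t,'slope',(M@np.array([0,-1,.026]))[2])
w=cam('wrist');hstick(w)
g=[.4314,-.4265]
print(ptip(*g,.0155,-87.2,L=.065))
"
```

```text
[ 0.42626518 -0.42316536  0.15864774] [-3.12197152e+00  1.00971338e-03 -1.52138164e+00] 0.022038676622751847 tip [ 0.64883826 -0.41209076  0.09210722] slope -0.006375120079785139
y -0.12 n 597 x -0.0053..0.0058 z(top) 0.0619
y -0.10 n 1702 x -0.0052..0.0059 z(top) 0.0615
y -0.08 n 1501 x -0.0053..0.0058 z(top) 0.0609
y -0.06 n 1350 x -0.0051..0.0060 z(top) 0.0604
y -0.04 n 1228 x -0.0053..0.0059 z(top) 0.0599
y -0.02 n 2419 x -0.0098..0.0109 z(top) 0.0536
y -0.00 n 2007 x -0.0101..0.0110 z(top) 0.0528
y 0.02 n 1609 x -0.0105..0.0116 z(top) 0.0525
tip y -0.10679543528868102
tip row 0.0030 -0.0005 0.0809 0.09
```

Request:
drive_tool --increments "0.003 -0.0005 0.03 0;0.003 -0.0005 0.06 0;0.003 -0.0005 0.075 0;0.003 -0.0005 0.08 0;0.003 -0.0005 0.08 0;0.003 -0.0005 0.08 0"

```text
t: 31.75
position: [0.4307, -0.4268, 0.0829]
ee_rot: [-3.118, -0.002, -1.52]
wrist_force: [-0.5, -0.6, -0.6]
finger_gap: 0.0217
```

Request:
drive_tool --increments "0 0 0 0;0 0 0 0;0 0 0 0;0 0 0 0;0 0 0 0" --claw 0.05

```text
t: 32.25
position: [0.4306, -0.4269, 0.0829]
ee_rot: [-3.118, -0.002, -1.52]
wrist_force: [0.5, -0.5, -0.8]
finger_gap: 0.0503
```

Request:
drive_tool --increments "0 0 -0.04 0;0 0 -0.09 0;0 0 -0.14 0;0 0 -0.19 0;0 -0.05 -0.22 0;0 -0.1 -0.22 0;0 -0.1 -0.22 0"

```text
t: 32.95
position: [0.5312, -0.4189, 0.3068]
ee_rot: [-3.112, -0.002, -1.515]
wrist_force: [0.5, 0.5, -0.8]
finger_gap: 0.0499
```

```bash
python3 -c "
from h import *
o=get_obs();print(o['position'],o['ee_rot'],o['finger_gap'])
w=cam('wrist');stick(w);discs(w)
print(plan(*fw(-.035,.213),.24,YAW))
"
```

```text
[ 0.53119902 -0.41888155  0.30679769] [-3.11221703e+00 -2.08584093e-03 -1.51478801e+00] 0.049936312988770264
px 2839 dir 3.05 len 0.2723 tip [ 0.6519 -0.4156] tail [ 0.38 -0.43] grip(tip-.230) [ 0.4222 -0.4279] topz 0.0279 0.022
row -0.7378 0.0592 0.0630 5.93
```

The stick is fully on the pad (x 0.380 to 0.652, aligned). Now to the -x side of the carrier post with closed fingers.

Request:
drive_tool --increments "-0.37 0.03 0 0;-0.37 0.03 0 0;-0.37 0.03 0 0;-0.37 0.03 0 0;-0.37 0.03 0 0;-0.37 0.03 0 0;-0.37 0.03 0 0;-0.37 0.03 0 0;-0.37 0.03 0 0" --claw 0.0

```text
t: 33.9
position: [0.4778, -0.0482, 0.3042]
ee_rot: [-3.115, -0.001, -1.51]
wrist_force: [0.6, -0.7, -0.4]
finger_gap: -0.0002
```

Request:
drive_tool --increments "-0.367 0.03 0.05 5.9;-0.367 0.03 0.05 5.9;-0.367 0.03 0.05 5.9;-0.367 0.03 0.05 5.9;-0.367 0.03 0.05 5.9;-0.367 0.03 0.05 5.9;-0.367 0.03 0.05 5.9;-0.367 0.03 0.05 5.9;-0.367 0.03 0.05 5.9;-0.367 0.03 0.05 5.9"

```text
t: 34.9
position: [0.4271, 0.3151, 0.2524]
ee_rot: [-3.116, 0.0, -1.613]
wrist_force: [0.9, -0.3, -0.6]
finger_gap: -0.0001
```

```bash
python3 -c "
from h import *
o=get_obs();print(o['position'],o['ee_rot'],o['finger_gap'])
print(ptip(*fw(-.038,.214),.028),ptip(*fw(-.038,.214),.09))
"
```

```text
[0.4271406  0.31505029 0.25242081] [-3.11632744e+00  1.21756601e-04 -1.61316171e+00] -7.790088682203423e-05
tip row -0.0002 0.0045 0.1518 0.32 tip row -0.0002 0.0029 0.0898 0.32
```

Request:
drive_tool --increments "0 0.003 0.05 0.3;0 0.0045 0.1 0.3;0 0.0045 0.14 0.3;0 0.0045 0.152 0.3;0 0.0045 0.152 0.3;0 0.0045 0.152 0.3"

```text
t: 35.5
position: [0.4275, 0.3151, 0.1019]
ee_rot: [-3.115, 0.001, -1.619]
wrist_force: [0.5, -0.1, 1.1]
finger_gap: -0.0
```

Request:
drive_tool --increments "0 -0.008 0 0;0 -0.016 0 0;0 -0.024 0.001 0;0 -0.032 0.001 0;0 -0.04 0.001 0;0 -0.048 0.001 0;0 -0.056 0.001 0;0 -0.064 0.002 0;0 -0.072 0.002 0;0 -0.08 0.002 0;0 -0.08 0.002 0"

```text
t: 36.6
position: [0.5091, 0.3106, 0.102]
ee_rot: [-3.114, 0.001, -1.621]
wrist_force: [1.0, 0.5, -0.4]
finger_gap: 0.0
```

```bash
python3 -c "
from h import *
o=get_obs();M=R.from_euler('xyz',o['ee_rot']).as_matrix();t=o['position']+M[:,2]*.06;print(o['position'],o['ee_rot'],o['wrist_force'],wf(*t[:2]))
w=cam('wrist');save(w,'w12.png',1.5)
"
```

```text
[0.5090618  0.31064585 0.10200015] [-3.11373092e+00  1.12378925e-03 -1.62087991e+00] [ 1.00939358  0.46686312 -0.35782692] (np.float64(0.044544481376787334), np.float64(0.21335999456861252))
```

Request:
drive_tool --increments "0 -0.006 0 0;0 -0.012 0 0;0 -0.018 0 0;0 -0.024 0 0;0 -0.028 0.001 0;0 -0.031 0.001 0;0 -0.033 0.001 0;0 -0.035 0.001 0;0 -0.037 0.001 0;0 -0.037 0.001 0"

```text
t: 37.65
position: [0.5438, 0.3091, 0.1019]
ee_rot: [-3.117, 0.0, -1.62]
wrist_force: [-8.4, 0.1, 3.8]
finger_gap: -0.0001
```

```bash
python3 -c "
from h import *
o=get_obs();M=R.from_euler('xyz',o['ee_rot']).as_matrix();t=o['position']+M[:,2]*.06;print(o['position'],o['wrist_force'],wf(*t[:2]))
w=cam('wrist');save(w,'w13.png',1.5)
"
```

```text
[0.54380864 0.30912571 0.10190058] [-8.41757274  0.13592444  3.75423943] (np.float64(0.07914327182133414), np.float64(0.21345560620104662))
```

The carrier reads about 0.100 and the force is rising. A last press to confirm the end stop, then retreat and look.

Request:
drive_tool --increments "0 -0.002 0 0;0 -0.003 0 0;0 -0.003 0 0;0 -0.003 0 0"

```text
t: 38.1
position: [0.5441, 0.3092, 0.1019]
ee_rot: [-3.121, -0.001, -1.618]
wrist_force: [-10.7, -0.7, 6.3]
finger_gap: 0.0001
```

Request:
drive_tool --increments "0 0.02 0 0;0 0.03 0 0;0 0.03 -0.05 0;0 0.03 -0.1 0;0 0.03 -0.15 0;0.05 0.03 -0.19 0;0.09 0.03 -0.19 0;0.09 0.03 -0.19 0;0.09 0.03 -0.19 0"

```text
t: 39.0
position: [0.5069, 0.2193, 0.2921]
ee_rot: [-3.119, -0.002, -1.622]
wrist_force: [0.1, -0.3, 0.8]
finger_gap: 0.0001
```

Run:
```python
from h import *
o=get_obs();print(o['position'],o['wrist_force'])
w=cam('wrist');a=cv2.resize(w['color'][...,::-1],None,fx=1.5,fy=1.5)
s=cam('scene');b=cv2.resize(s['color'][190:310,130:290][...,::-1],(784,588),interpolation=cv2.INTER_CUBIC)
cv2.imwrite('pics/w14.png',a);cv2.imwrite('pics/s14.png',b)
vv,uu=np.mgrid[0:384,0:512]
P=from_depth(w,np.c_[uu.ravel(),vv.ravel()]);X,Y=wf(P[:,0],P[:,1]);Z=P[:,2]
C=w['color'].reshape(-1,3).astype(int)
k=(X>.075)&(X<.125)&(Y>.07)&(Y<.19)&(Z<.06)
g=k&(C[:,1]-C[:,0]>20);d=k&(C.max(1)<110)&(Z>.018)
for n,q in(('green',g),('dark',d)):
    if q.sum():
        print(n,q.sum(),'x',np.percentile(X[q],[2,98]).round(4),'y',np.percentile(Y[q],[2,98]).round(4),'z',np.percentile(Z[q],[5,50,95]).round(4))
q=(abs(Y-.206)<.02)&(Z>.047)&(Z<.06)&(X>.05)&(X<.14);print('post',q.sum(),X[q].mean(),X[q].min(),X[q].max(),Y[q].mean())
```

```text
[0.5069236  0.21930229 0.29208543] [ 0.13900883 -0.27825736  0.78533598]
green 550 x [0.0916 0.1178] y [0.131  0.1579] z [0.0268 0.0281 0.0293]
dark 511 x [0.0808 0.1077] y [0.1039 0.1309] z [0.0247 0.0261 0.0274]
post 442 0.09999216526986587 0.0902912657643582 0.10933714342358902 0.21511488453554356
```

View pics/w14.png

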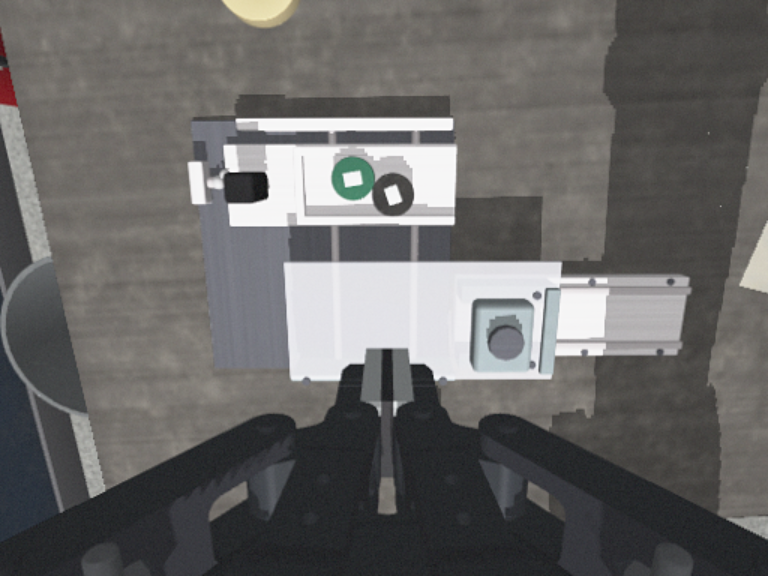

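The last view shows the carrier at the end stop, with the green mount at pixel (352,178) and the black at (393,194). Both lie flat: tops measure 28 and 26 mm, expected 27 and 25, and the post reads 0.100. The stick went to its pad before the carrier push, so I'll check it hasn't been knocked and then set it down once more, so that the pad comes last as asked.

```bash
python3 -c "
from h import *
print(plan(.44,-.42,.26,-87))"
```

```text
row 0.6442 0.0365 0.0310 -5.70
```

Request:
drive_tool --increments "0.322 0.018 0 0;0.322 0.018 0 0;0.322 0.018 0 0;0.322 0.018 0 0;0.322 0.018 0 0;0.322 0.018 0 0;0.322 0.018 0 0;0.322 0.018 0 0" --claw 0.05

```text
t: 39.9
position: [0.4729, -0.1018, 0.2905]
ee_rot: [-3.121, -0.002, -1.622]
wrist_force: [-0.4, 0.7, -0.5]
finger_gap: 0.05
```

Request:
drive_tool --increments "0.322 0.018 0.03 -5.7;0.322 0.018 0.03 -5.7;0.322 0.018 0.03 -5.7;0.322 0.018 0.03 -5.7;0.322 0.018 0.03 -5.7;0.322 0.018 0.03 -5.7;0.322 0.018 0.03 -5.7;0.322 0.018 0.03 -5.7;0.322 0.018 0.03 -5.7;0.322 0.018 0.03 -5.7"

```text
t: 40.9
position: [0.4409, -0.4201, 0.2605]
ee_rot: [-3.121, -0.002, -1.519]
wrist_force: [0.5, 0.9, -0.3]
finger_gap: 0.0499
```

```bash
python3 -c "
from h import *
o=get_obs();print(o['position'],o['ee_rot'])
w=cam('wrist');stick(w)
print(ptip(.431,-.4270,.007,-87.0),ptip(.431,-.4270,.08,-87.0))"
```

```text
[ 0.44091819 -0.42012475  0.2604536 ] [-3.12109676e+00 -2.18388209e-03 -1.51876709e+00]
px 3723 dir 2.99 len 0.225 tip [ 0.6024 -0.4183] tail [ 0.3777 -0.43  ] grip(tip-.230) [ 0.3727 -0.4303] topz 0.0278 0.022
tip row 0.0055 0.0152 0.1809 -0.02 tip row 0.0057 0.0137 0.1079 -0.02
```

Request:
drive_tool --increments "0.0057 0.013 0.05 0;0.0057 0.0137 0.1 0;0.0056 0.0145 0.14 0;0.0055 0.015 0.165 0;0.0055 0.0152 0.18 0;0.0055 0.0152 0.18 0;0.0055 0.0152 0.18 0;0.0055 0.0152 0.18 0"

```text
t: 41.75
position: [0.4306, -0.4274, 0.0822]
ee_rot: [-3.119, -0.005, -1.518]
wrist_force: [0.2, -0.7, 0.2]
finger_gap: 0.0497
```

Request:
drive_tool --increments "0 0 0 0;0 0 0 0;0 0 0 0;0 0 0 0;0 0 0 0;0 0 0 0" --claw 0.005 --force 90

```text
t: 42.35
position: [0.4313, -0.4279, 0.084]
ee_rot: [-3.117, -0.006, -1.519]
wrist_force: [-1.0, 1.7, 10.7]
finger_gap: 0.022
```

Request:
drive_tool --increments "0 0 -0.015 0;0 0 -0.03 0;0 0 -0.03 0;0 0 -0.03 0;0 0 -0.03 0"

```text
t: 42.85
position: [0.4303, -0.4276, 0.1138]
ee_rot: [-3.117, -0.006, -1.519]
wrist_force: [0.5, 0.3, -2.3]
finger_gap: 0.0222
```

```bash
python3 -c "
from h import *
o=get_obs();print(o['position'],o['ee_rot'],o['wrist_force'],o['finger_gap'])
w=cam('wrist');hstick(w);M=R.from_euler('xyz',o['ee_rot']).as_matrix()
hs=None
print('handle-axis depth to z .0155: L=.065 ->',(o['position']+M[:,2]*.065)[2]-.0155)"
```

```text
[ 0.43031501 -0.4275953   0.11377247] [-3.11740583 -0.0061371  -1.51868437] [ 0.46410878  0.31945882 -2.2650688 ] 0.02220732719162187
y -0.12 n 645 x -0.0055..0.0059 z(top) 0.0642
y -0.10 n 1634 x -0.0052..0.0058 z(top) 0.0638
y -0.08 n 1455 x -0.0051..0.0059 z(top) 0.0634
y -0.06 n 1310 x -0.0052..0.0061 z(top) 0.0628
y -0.04 n 1182 x -0.0051..0.0060 z(top) 0.0623
y -0.02 n 2316 x -0.0099..0.0108 z(top) 0.0561
y -0.00 n 1912 x -0.0098..0.0109 z(top) 0.0554
y 0.02 n 1752 x -0.0106..0.0116 z(top) 0.0550
y 0.04 n 8 x -0.0100..0.0099 z(top) 0.0556
tip y -0.10748416153734307
handle-axis depth to z .0155: L=.065 -> 0.033292710033981154
```

Request:
drive_tool --increments "0 0 0.015 0;0 0 0.025 0;0 0 0.0305 0;0 0 0.0305 0;0 0 0.0305 0;0 0 0.0305 0"

```text
t: 43.5
position: [0.4302, -0.427, 0.084]
ee_rot: [-3.12, -0.005, -1.519]
wrist_force: [-9.6, 7.3, 27.0]
finger_gap: 0.0218
```

Request:
drive_tool --increments "0 0 0 0;0 0 0 0;0 0 0 0;0 0 0 0;0 0 0 0" --claw 0.05

```text
t: 44.0
position: [0.4301, -0.4269, 0.0835]
ee_rot: [-3.12, -0.004, -1.519]
wrist_force: [-0.0, -0.2, 0.2]
finger_gap: 0.05
```

Request:
drive_tool --increments "0 0 -0.04 0;0 0 -0.09 0;0 0 -0.14 0;0 0 -0.19 0;0 -0.05 -0.22 0;0 -0.1 -0.22 0;0 -0.1 -0.22 0;0 -0.1 -0.22 0;0 -0.1 -0.22 0"

```text
t: 44.9
position: [0.524, -0.4213, 0.3048]
ee_rot: [-3.122, -0.004, -1.519]
wrist_force: [-0.7, 0.1, -0.8]
finger_gap: 0.05
```

Run:
```python
from h import *
o=get_obs();print(o['t'],o['position'],o['wrist_force'],o['finger_gap'])
w=cam('wrist');stick(w)
t=cam('top');vv,uu=np.mgrid[0:384,0:512]
P=from_depth(t,np.c_[uu.ravel(),vv.ravel()]);X,Y=wf(P[:,0],P[:,1]);Z=P[:,2];C=t['color'].reshape(-1,3).astype(int)
k=(X>.07)&(X<.13)&(Y>.07)&(Y<.19)
g=k&(C[:,1]-C[:,0]>20);d=k&(C.max(1)<110)&(Z>.018)
for n,q in(('green',g),('dark',d)): print(n,q.sum(),X[q].mean(),Y[q].mean(),np.median(Z[q]))
q=(abs(Y-.206)<.02)&(Z>.045)&(Z<.06)&(X>.05)&(X<.14);print('post',q.sum(),X[q].mean(),Y[q].mean())
for n,(x,y) in dict(eyepiece=(.3514,.1896),can=(.707,.176),tape=(.697,.291)).items():
    m=(np.hypot(P[:,0]-x,P[:,1]-y)<.045)&(Z>.012)&(Z<.07);print(n,np.median(P[m],0).round(3))
```

```text
44.9 [ 0.52399598 -0.42131923  0.30479377] [-0.66163746  0.08436198 -0.84607871] 0.05002250937031081
px 3052 dir 3.13 len 0.2743 tip [ 0.6511 -0.4154] tail [ 0.3772 -0.4304] grip(tip-.230) [ 0.4214 -0.4279] topz 0.0279 0.022
green 47 0.10418290706582002 0.14311692638371598 0.024493992646872353
dark 49 0.0981071536502967 0.12359608391846799 0.023274254045703602
post 31 0.09762852977467715 0.21423494174386212
eyepiece [0.346 0.186 0.028]
can [0.707 0.176 0.053]
tape [0.696 0.291 0.016]
```

```bash
python3 -c "
from h import *
print(sign_off())"
```

```text
the job is handed in; nothing more can be done
None
```

The job is done and handed in at 44.9 s. The carrier is at the far station with both mounts lying flat in its pocket, and the push stick is back on its pad. Only two mounts, one green and one black, were found in this run.

**What I did**
- I pushed the carrier to its loading stop; the force rose to 12 N with no further travel.
- I laid both mounts in the feed lane and fed them with the stick until its tip was 102 mm past the mouth.
- I then pushed the carrier to the end stop.

**Last checks**
- **Carrier:** the post was at 0.100 m in the close view and 0.098 m in the coarser top view. The end stop resisted with about 11 N.
- **Mounts:** the tops measured 28 and 26 mm high, where 27 and 25 mm was expected. The final top view gave lower, coarser readings of about 24 and 23 mm.
- **Stick:** it lies wholly on its pad, x = 0.377 to 0.651.
- **Other things:** the can, tape and eyepiece are where they were, within the measuring noise.

**What went wrong or differed**
- The first grasp of the black mount closed just above it, and the second held.
- The tool crept to a tilt of about 1.5°, which I allowed for.
- I put the stick on its pad before pushing the carrier. Afterwards I lifted it and set it down again so that this step came last, and that second set-down pressed it on the pad with a wrist force of about 27 N.

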